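# Load the burn-in dock and pin its gate

### The job

Draw the dock's gate open, then slide every power module lying on the bench into the bay, standing upright under the steel rails with its fin up through the slot and wholly behind the gate line; the modules are delicate, so never let the fingers press on one with more than 30 N in all (a grip under 15 N). Then shut the gate fully and push the headed locking pin through the fork and the gate's lug until its head is against the fork. Leave the screwdriver, bottle and black bin where they are, and let go of everything.

Things in the scene. Friction and masses are not known exactly. Their poses are not given: they have to be found in the camera images.
- dock: test dock, fixed: 6 mm aluminium base plate with a straight channel 53 mm wide along its x. Origin on the bench, mid-channel under the gate line; x points into the bay, z up. Modules stand on the plate (z = 6 mm). Three fit in the bay in a row with about 15 mm to spare, so push each well back. A module is behind the gate line when its centre is at x > 28 mm
- entry (a point): middle of the open entry floor (dock x = -50, y = 0, z = 6 mm). The entry has no cover; it runs from x = -85 to -10 mm between two low black guide strips (top z = 16 mm) whose gap narrows from about 74 mm at x = -76 to 53 mm at x = -12. Set modules down here, fin's 30 mm side along dock x
- bay_end (a point): middle of the foot of the end stop (dock x = 160, y = 0, z = 6 mm). The bay runs from dock x = 9 mm to here between side walls; along both sides steel rails overhang the channel (underside z = 32, top 37 mm) and leave a slot 30 mm wide open above its middle, through which the fins stand
- gate (a joint): sliding gate, a dark steel bar 10 mm thick (z 14 to 44 mm) across the channel at dock x = 0; in m: 0 = fully open (drawn out along dock +y, channel clear), 0.092 = fully shut (along dock -y to its stop, the 13 mm hole of its lug in line with the fork's). Stays where left, moves with about 2 N. Fully shut: over 0.087
- gate_grip (a point): centre of the black upright grip on the gate's outer end, 20 mm along dock x, 16 mm along dock y, 36 mm high (top 18 mm above this point, bar 18 mm below); it lies at dock x = 0, y = 134 mm minus the gate's value, z = 62 mm
- fork_mouth (a point): centre of the 13 mm hole in the near face of the first fork plate (dock x = -18, y = -50, z = 32 mm); the pin goes in here along dock +x. The fork is two upright steel plates 28 mm wide, top z = 46 mm, at dock x -18..-9 and 9..18 mm; the gate's lug enters between them
- module1: power module, one of four alike (two or three present, others read None): green board with capacitors (base 46 x 46 x 20 mm) and a central aluminium fin, 30 mm along its x, 14 mm thick along y, from 20 to 72 mm up; 0.13 to 0.24 kg. Origin: centre of the underside; z up; half a turn about z makes no difference. Delicate: fingers may press on it with 30 N at most, both pads summed (grip under 15 N)
- module2: power module, one of four alike (two or three present, others read None): green board with capacitors (base 46 x 46 x 20 mm) and a central aluminium fin, 30 mm along its x, 14 mm thick along y, from 20 to 72 mm up; 0.13 to 0.24 kg. Origin: centre of the underside; z up; half a turn about z makes no difference. Delicate: fingers may press on it with 30 N at most, both pads summed (grip under 15 N)
- module3: power module, one of four alike (two or three present, others read None): green board with capacitors (base 46 x 46 x 20 mm) and a central aluminium fin, 30 mm along its x, 14 mm thick along y, from 20 to 72 mm up; 0.13 to 0.24 kg. Origin: centre of the underside; z up; half a turn about z makes no difference. Delicate: fingers may press on it with 30 N at most, both pads summed (grip under 15 N)
- module4: power module, one of four alike (two or three present, others read None): green board with capacitors (base 46 x 46 x 20 mm) and a central aluminium fin, 30 mm along its x, 14 mm thick along y, from 20 to 72 mm up; 0.13 to 0.24 kg. Origin: centre of the underside; z up; half a turn about z makes no difference. Delicate: fingers may press on it with 30 N at most, both pads summed (grip under 15 N)
- pin: headed locking pin lying on the bench, 50 g: grey head 36 mm long and 20 mm square, then a steel shank 10 mm thick and 42 mm long with a tapered tip. Its x axis runs from head to tip; origin at the head's front face, 10 mm off the pin's axis (below it as first laid); the head reaches 36 mm back from there (-x)
- pin_face (a point): on the pin's axis, centre of the head's front face, where the shank begins; when seated it meets fork_mouth. 10 mm up when the pin lies on the bench
- pin_tip (a point): tip of the shank on the pin's axis, 42 mm ahead of pin_face
- screwdriver: screwdriver lying at the far side of the bench, to be left alone
- flux: white flux bottle, 38 mm across and 90 mm high, to be left alone
- caps_bin: small open black bin 100 x 140 x 40 mm, to be left alone
There are look-alikes about, which are no part of the job. Several things look just like the pin: the one meant starts farthest to the robot's left.

How it is judged:
On the way, in this order (a step that is already met when the one before it is completed fails the run):
1. every module present is in the bay behind the gate line (x of module1 in the frame of dock between 0.026 and 0.145 m and y of module1 in the frame of dock between -0.012 and 0.012 m and z of each of module1, module2, module3, module4 in the frame of dock below 0.012 m and angle between each of module1, module2, module3, module4's own z axis and vertical below 0.15 rad and x of module2 in the frame of dock between 0.026 and 0.145 m and y of module2 in the frame of dock between -0.012 and 0.012 m and x of module3 in the frame of dock between 0.026 and 0.145 m and y of module3 in the frame of dock between -0.012 and 0.012 m and x of module4 in the frame of dock between 0.026 and 0.145 m and y of module4 in the frame of dock between -0.012 and 0.012 m), for 0.2 s.
2. the gate is fully shut (value of joint gate above 0.087 m), for 0.2 s.
3. the pin is through fork and lug, head against the fork (x of pin_face in the frame of dock above -0.0215 m and y of pin_face in the frame of dock between -0.055 and -0.045 m and z of pin_face in the frame of dock between 0.027 and 0.037 m and x of pin_tip in the frame of dock above 0.019 m and angle between the x axis of pin and the x axis of dock, either way round below 0.15 rad), for 0.2 s.
At the end, for the whole second after the job is handed in: Each module present upright (0.15 rad) on the channel floor, its centre over 26 mm behind the gate line; gate over 87 of its 92 mm; pin through fork and lug, head within 3.5 mm of the fork, axis within 5 mm and 0.15 rad of the holes; all released and at rest (all of step 1 and all of step 3 and value of joint gate above 0.087 m and linear speed of each of module1, module2, module3, module4, pin below 0.03 m/s); the robot touches nothing.
It fails at once if the fingers press on a module with more than 30 N (contact force between the fingers and module1 above 30 N or contact force between the fingers and module2 above 30 N or contact force between the fingers and module3 above 30 N or contact force between the fingers and module4 above 30 N).
It fails at once if the screwdriver, bottle or bin is moved more than 30 mm (distance of any of screwdriver, flux, caps_bin from where it was at the start of the episode above 0.03 m).
Of module1, module2, module3, module4 only 2 to 3 are there at a start; the rules pass over those that are not, and their reading is None.
At some moment in a run one of module1, module2, module3, module4, pin may be knocked a few centimetres aside while the robot is not near it.
Once in a run the grip may slacken for a moment while it holds something.
It also fails if it takes over 210 s, if anything falls off the work surface, if the arm or the gripper's body presses on something with over 40 N, if the wrist force passes 120 N, or if a joint passes its speed limit or range.

### The arm

A 6-joint arm with a two-finger parallel gripper is mounted at the origin on the work surface. World frame = base frame: x ahead of the robot, y to its left, z up, the work surface at z = 0. Lengths are in m, angles in rad, forces in N, time in s.
With the tool pointing down it reaches from about 0.375 to 0.9 m from the base axis. Payload 3.1 kg.
Tool frame: the origin (TCP) lies between the finger pads; the fingertips stand 8 mm ahead of it and the grasp point (between the pads) lies 11 mm behind it; z points along the fingers, y is the line along which they close (so a half turn about z gives the same grasp; the last joint's range is limited). The gripper opens to 87 mm and grips with 3 to 60 N. Pads are 19 mm wide; open, the fingers measure 117 mm over their backs; the gripper's body (75 mm by 190 mm) begins 51 mm behind the grasp point.
Start: joints at [0.967, 0.527, 1.433, -0, 1.181, -0.178], TCP at [0.258, 0.569, 0.194] pointing down, gripper open.
Joint ranges: [-3.08, 3.08], [-0.75, 2.2], [0.22, 2.44], [-1.43, 4.57], [0, 2.65], [-2.85, 2.85]. Speed limits (rad/s): [2.79, 2.79, 3.14, 3.14, 3.14, 3.14].

### API

Orientations are given as a unit quaternion [x, y, z, w].
In Python, from rig import robot gives the robot as it stands.
- The arm moves only by the tool move_arm, never from a script. Its argument "motion" is text: rows parted by semicolons, each of 5 numbers parted by spaces: the opening, from -1 (shut) to 1 (fully open), then the shift along the tool's x, y, z normalised to -1 to 1, where 1 is 0.2 m, then the turn about the tool's z normalised to -1 to 1, where 1 is pi rad. A call has 1 to 12 rows; each row is the pose to reach, as a shift and turn from the pose commanded when the call began, along the tool's axes at that moment, turning the shorter way round; what a row does not reach only later rows make up. A row lasts 1/12 s, in which the tool goes at most 41.7 mm and 7.16 degrees, less where a joint would pass 70% of its speed; a pose out of reach is approached as far as the arm can. A call with a number of a shift or a turn outside -1 to 1 is refused whole. A call with a gripper value outside its range is refused whole. The fingers move at their own pace and stop on an object; "newtons" is the grip in N (left out, the last holds). Time passes only in rows, so rows that repeat a pose let the fingers close. It gives the time, the measured TCP pose, the force, the opening and the grip force at its end, in the units of the state.
- robot.get_obs(): the state, without advancing time (a new reading comes with each control period).
- robot.camera(name): name is "scene" or "side" or "wrist"; returns (picture, depth): 420x560x3 uint8, red, green, blue; 420x560 float32, m along the optical axis (not along the pixel's ray), 0 where there is no reading.
- robot.camera_model(name): a dict with "mtx" (3x3 intrinsics, pixels), "D" ([k1, k2, p1, p2, k3] as OpenCV has them; the pictures are not rectified), "position" and "attitude" of the camera in the world. Camera axes: x right, y down, z forward; pixel columns grow to the right and rows downward; lengths in m; the calibration is good to about 2 mm. A picture is of the moment at which its call begins: read the wrist's pose just before it. camera_model takes no time and is no camera call; for the wrist camera it gives the pose at the moment of the call.
- robot.hand_in(): hands the job in; it is judged then, once.
The state is a dict: "time": time; "q": joint angles; "joint_velocities": joint speeds; "joint_torque": joint torques, N m; "position": TCP position; "tool_rot": TCP orientation; "ft_force": force on the tool from outside, world axes, zero at the start; "moment": the same for the moment, N m; "grip_width": finger opening in m; "grip_force": force on a finger pad.
Only numpy, scipy, OpenCV 4.12 (cv2) and the standard library are available. Lean on these libraries where they do the work, as an engineer would, in place of code of your own. Each camera call takes 0.05 s, during which the arm holds its last target. There are 200 camera calls.

## Working session

There is one attempt and no reset: what is moved stays moved. The work goes in short steps, Python scripts to look and compute and a tool call to move; the robot and the scene stay as the last step left them, time stands still between calls to the robot, and variables do not carry over. Pictures are saved under pics/ and viewed, at most 16 in all, crops included, and the job is handed in when it is done.

Besides the shell and the picture viewer there is one more tool, called after ">>>" by a JSON object that holds its "fn" and its "kwargs", one argument or row to a line. move_arm: Moves the arm, as the interface text tells. Its arguments: {"type":"object","properties":{"motion":{"type":"string"},"newtons":{"type":"number"}},"required":["motion"]}

```bash
ls; mkdir -p pics; cat > h.py <<'E'
import numpy as np, cv2
from scipy.spatial.transform import Rotation as R
from rig import robot
def att(a):
    a=np.array(a,float)
    return R.from_quat(a).as_matrix() if a.size==4 else a.reshape(3,3)
def snap(name,f=None):
    m=robot.camera_model(name); p,d=robot.camera(name)
    if f: cv2.imwrite('pics/'+f,p[:,:,::-1])
    return p,d,m
def rays(m,uv):
    uv=np.array(uv,float).reshape(-1,1,2)
    n=cv2.undistortPoints(uv,np.array(m['mtx'],float),np.array(m['D'],float)).reshape(-1,2)
    return np.c_[n,np.ones(len(n))]@att(m['attitude']).T
def onplane(m,uv,z):
    r=rays(m,uv); o=np.array(m['position']); return o+r*((z-o[2])/r[:,2])[:,None]
def bydepth(m,d,uv):
    r=rays(m,uv); u=np.array(uv).reshape(-1,2).astype(int)
    return np.array(m['position'])+r*d[u[:,1],u[:,0]][:,None]
def cloud(m,d):
    v,u=np.mgrid[0:d.shape[0],0:d.shape[1]]
    return bydepth(m,d,np.c_[u.ravel(),v.ravel()]).reshape(*d.shape,3)
def proj(m,P):
    A=att(m['attitude']); 
    return cv2.projectPoints((np.atleast_2d(P)-m['position'])@A,np.zeros(3),np.zeros(3),np.array(m['mtx'],float),np.array(m['D'],float))[0].reshape(-1,2)
E
python3 - <<'E'
from h import *
for n in('scene','side','wrist'):
    p,d,m=snap(n,n+'0.png'); print(n,m['position'],m['attitude'],np.array(m['mtx']).round(1).tolist(),(d>0).mean())
o=robot.get_obs(); print(o)
E
```

```text
pics
scene [1.21088744 0.2640207  0.62913487] [ 0.52598838  0.73471642 -0.35498767 -0.23981609] [[381.2, 0.0, 283.3], [0.0, 381.2, 208.5], [0.0, 0.0, 1.0]] 0.9959651360544217
side [0.05020068 0.92411732 0.63738904] [-0.21137405  0.83209283 -0.49660191  0.12778526] [[492.0, 0.0, 281.5], [0.0, 492.0, 198.7], [0.0, 0.0, 1.0]] 0.9960544217687075
wrist [0.18869661 0.60044664 0.38520639] [0.83219308 0.53667183 0.07470735 0.11771506] [[378.6, 0.0, 280.1], [0.0, 378.6, 200.9], [0.0, 0.0, 1.0]] 0.9960459183673469
{'time': 0.15, 'q': array([ 9.66511450e-01,  5.28270698e-01,  1.43361044e+00, -4.88835599e-06,
        1.18137921e+00, -1.78514700e-01]), 'joint_velocities': array([ 0.00054814, -0.00324314, -0.00478638,  0.0002483 ,  0.00094127,
        0.00135809]), 'joint_torque': array([ 1.46625931e-03, -4.40429306e+01, -1.76843494e+01,  6.34466624e-02,
        5.52999624e-02, -9.79490528e-05]), 'position': array([0.25777258, 0.5687024 , 0.19308457]), 'tool_rot': array([ 2.11279752e-01,  9.77425277e-01, -7.71647856e-04, -3.16007688e-04]), 'ft_force': array([-0.41873443, -0.39407885,  0.23925131]), 'moment': array([ 0.0263077 , -0.00613966, -0.03578205]), 'grip_force': 0.0, 'grip_width': 0.08685726857823567}
```

View pics/scene0.png

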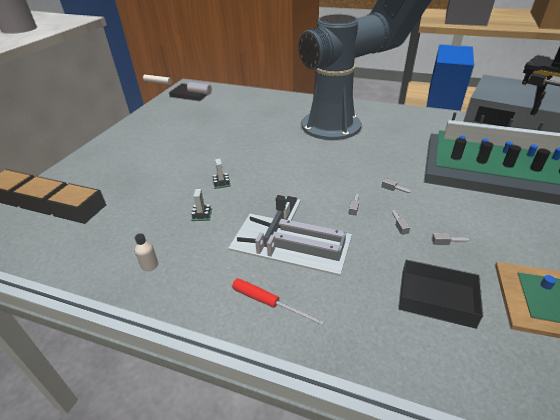

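View pics/side0.png

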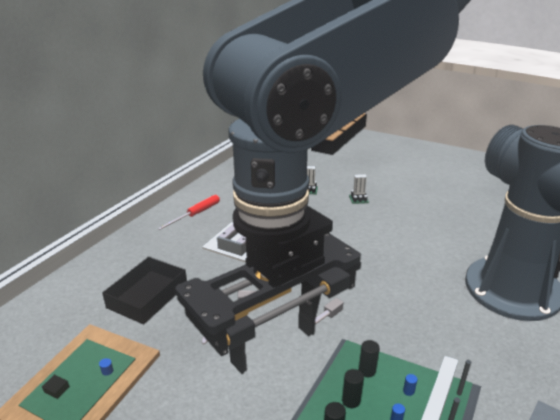

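The scene view shows two modules, fins at (221,170) and (199,203). The dock is at (295,240) with its entry on the left, and the gate grip is at (288,203). There are four pin-like things: A (355,204), B (393,186), C (402,222), D (447,239). The bottle is at (146,253), the screwdriver at (265,295) and the bin at (440,290).

```bash
python3 - <<'E'
from h import *
p,d,m=snap('scene')
C=cloud(m,d)
for n,uv in dict(A=(355,209),B=(388,184),C=(404,227),D=(441,239),m1=(219,163),m2=(198,192),grip=(284,200)).items():
    print(n,C[uv[1],uv[0]].round(3))
z=C[...,2]
roi=np.zeros(z.shape,bool); roi[150:330,110:500]=1
msk=((z>0.004)&(z<0.1)&roi).astype(np.uint8)
n,l,s,c=cv2.connectedComponentsWithStats(msk)
for i in range(1,n):
    if s[i,4]>30:
        q=C[l==i]; print(c[i].round(),s[i,4],q.min(0).round(3),q.max(0).round(3))
# top-down orthographic colour map 1 mm/px : rows = world x, cols = world y
big=cv2.resize(p[150:310,190:480],None,fx=2.7,fy=2.7,interpolation=cv2.INTER_CUBIC)
cv2.imwrite('pics/crop1.png',big[:,:,::-1])
E
```

```text
A [0.461 0.176 0.022]
B [0.323 0.24  0.018]
C [0.493 0.298 0.022]
D [0.503 0.381 0.018]
m1 [ 0.44  -0.205  0.071]
m2 [ 0.574 -0.195  0.071]
grip [0.544 0.019 0.074]
[464. 169.] 2828 [0.086 0.329 0.004] [0.266 0.521 0.096]
[220. 176.] 279 [ 0.41  -0.236  0.004] [ 0.464 -0.179  0.074]
[393. 185.] 182 [0.303 0.223 0.004] [0.335 0.299 0.023]
[200. 207.] 387 [ 0.553 -0.22   0.004] [ 0.604 -0.166  0.074]
[292. 239.] 5007 [ 0.446 -0.078  0.004] [0.672 0.188 0.082]
[354. 205.] 138 [0.387 0.16  0.004] [0.462 0.18  0.025]
[401. 223.] 202 [0.427 0.264 0.004] [0.499 0.31  0.025]
[145. 253.] 572 [ 0.754 -0.236  0.004] [ 0.79  -0.201  0.093]
[446. 238.] 285 [0.476 0.361 0.004] [0.51  0.44  0.023]
[440. 293.] 3151 [0.577 0.309 0.004] [0.716 0.452 0.044]
[498. 269.] 52 [0.531 0.493 0.005] [0.581 0.499 0.015]
[265. 297.] 768 [ 0.756 -0.014  0.006] [0.802 0.183 0.03 ]
[135. 321.] 963 [ 0.904 -0.202  0.035] [ 0.946 -0.041  0.044]
```

View pics/crop1.png

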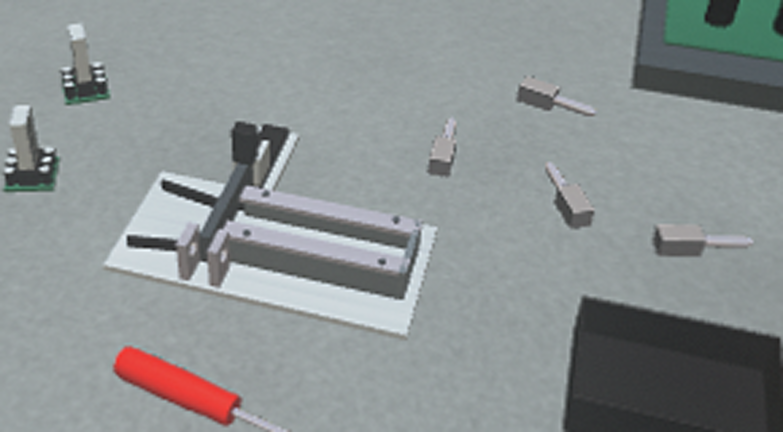

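The crop shows pin D at full-frame (447,239): head to the left, tip toward +y, at y≈0.37. It lies farthest to the robot's left; A, B and C are decoys at y≈0.17, 0.24 and 0.30. The gate looks shut, and I see two modules so far. Next I move over the dock for a view from above.

>>> {"fn": "move_arm", "kwargs": {
  "motion": "1 -0.86 -0.68 -0.18 0;1 -0.86 -0.68 -0.18 0;1 -0.86 -0.68 -0.18 0;1 -0.86 -0.68 -0.18 0;1 -0.86 -0.68 -0.18 0;1 -0.86 -0.68 -0.18 0;1 -0.86 -0.68 -0.18 0"
}}

```text
time: 0.78
position: [0.3604, 0.3716, 0.2306]
tool_rot: [0.214, 0.977, -0.0, 0.001]
ft_force: [0.2, 0.4, -0.1]
grip_width: 0.087
grip_force: 0.0
```

>>> {"fn": "move_arm", "kwargs": {
  "motion": "1 -0.86 -0.68 -0.18 0;1 -0.86 -0.68 -0.18 0;1 -0.86 -0.68 -0.18 0;1 -0.86 -0.68 -0.18 0;1 -0.86 -0.68 -0.18 0;1 -0.86 -0.68 -0.18 0;1 -0.86 -0.68 -0.18 0"
}}

```text
time: 1.37
position: [0.4614, 0.1775, 0.2664]
tool_rot: [0.213, 0.977, 0.0, 0.001]
ft_force: [0.5, 0.2, 0.6]
grip_width: 0.087
grip_force: 0.0
```

>>> {"fn": "move_arm", "kwargs": {
  "motion": "1 -0.86 -0.68 -0.18 0.364;1 -0.86 -0.68 -0.18 0.364;1 -0.86 -0.68 -0.18 0.364;1 -0.86 -0.68 -0.18 0.364;1 -0.86 -0.68 -0.18 0.364;1 -0.86 -0.68 -0.18 0.364;1 -0.86 -0.68 -0.18 0.364;1 -0.86 -0.68 -0.18 0.364;1 -0.86 -0.68 -0.18 0.364;1 -0.86 -0.68 -0.18 0.364;1 -0.86 -0.68 -0.18 0.364;1 -0.86 -0.68 -0.18 0.364"
}}

```text
time: 2.37
position: [0.5593, -0.0141, 0.3015]
tool_rot: [0.705, 0.709, -0.0, -0.0]
ft_force: [0.3, -0.1, 0.3]
grip_width: 0.0869
grip_force: 0.0
```

```bash
cat >> h.py <<'E'
def tool():
    o=robot.get_obs(); return np.array(o['position']),R.from_quat(o['tool_rot']).as_matrix(),o
def plan(P,ang=None):
    """print normalised shift to TCP at P, tool y at world angle ang (deg, mod 180)"""
    p,A,o=tool(); s=A.T@(np.array(P)-p)/0.2
    a=np.degrees(np.arctan2(A[1,1],A[0,1])); t=0
    if ang is not None: t=-((ang-a+90)%180-90)/180
    print('shift',s.round(3),'turn',round(t,4),'yaw',a.round(2),'q6',round(o['q'][5],2),'pos',p.round(4))
E
python3 - <<'E'
from h import *
p,A,o=tool(); print(p.round(4),A.round(3).tolist(),o['q'].round(2),o['time'])
p,d,m=snap('wrist','w1.png'); print(m['position'],att(m['attitude']).round(3).tolist())
np.savez('w1.npz',p=p,d=d,m=np.array([m],object))
E
```

```text
[ 0.5593 -0.0141  0.3015] [[-0.006, 1.0, -0.001], [1.0, 0.006, 0.001], [0.001, -0.001, -1.0]] [-0.23  0.33  1.46  0.    1.36 -0.23] 2.3667
[0.55858796 0.06161206 0.49375671] [[1.0, 0.006, 0.002], [0.006, -0.961, -0.275], [0.0, 0.275, -0.961]]
```

View pics/w1.png

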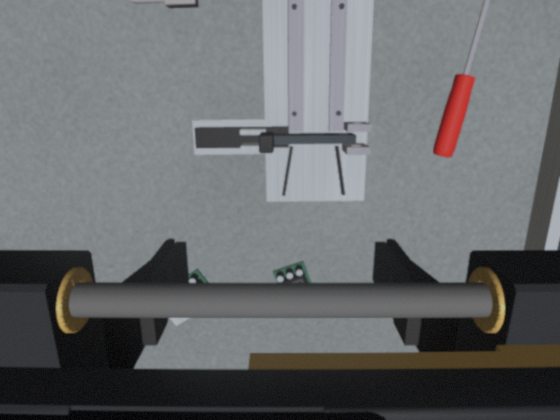

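The wrist view shows the dock entry at (315,170), the gate bar at (315,140) with its grip at (266,142), and the fork at (357,138). The modules are at the bottom, partly hidden.

```bash
python3 - <<'E'
from h import *
z=np.load('w1.npz',allow_pickle=True);p,d,m=z['p'],z['d'],z['m'][0]
C=cloud(m,d); g=cv2.cvtColor(p,cv2.COLOR_RGB2GRAY)
# bench check
print('bench z',np.median(C[180:240,20:170,2]),C[180:240,20:170,2].std())
Z=C[...,2]
R_=(Z[:110,280:350]>0.033)&(Z[:110,280:350]<.041)
pts=C[:110,280:350][R_]
for lo,hi in((.03,.05),(.05,.07),(.07,.09),(.09,.11),(.11,.13)):
    q=pts[(pts[:,1]>lo)&(pts[:,1]<hi)]
    if len(q)>20:
        x=np.sort(q[:,0]); k=np.argmax(np.diff(x)); print(lo,len(q),x[0].round(4),x[k].round(4),x[k+1].round(4),x[-1].round(4))
# pixel approach: edges in rows
for r in (20,60,100):
    row=cv2.GaussianBlur(g,(1,9),0)[r,255:385].astype(int); print(r,row.tolist())
for c in (300,315,330):
    print(c,g[120:215,c].tolist())
for r in (140,144): print(r,g[r,185:380].tolist())
E
```

```text
bench z 0.0011393721550349567 0.030782173692616436
0.03 178 0.569 0.5856 0.6162 0.6325
0.05 528 0.5688 0.5853 0.6149 0.6326
0.07 562 0.5686 0.5849 0.6145 0.6323
0.09 583 0.5683 0.5853 0.6142 0.632
0.11 602 0.5681 0.5852 0.614 0.6316
20 [132, 132, 131, 132, 132, 132, 136, 147, 164, 172, 173, 173, 173, 173, 173, 171, 170, 172, 173, 172, 172, 170, 171, 173, 174, 174, 173, 172, 171, 172, 172, 168, 154, 141, 149, 152, 152, 152, 153, 154, 153, 153, 153, 154, 155, 154, 153, 153, 158, 165, 171, 173, 174, 174, 172, 173, 173, 172, 171, 171, 171, 172, 174, 174, 173, 173, 174, 175, 175, 174, 173, 173, 172, 171, 167, 150, 147, 151, 152, 152, 153, 153, 154, 152, 152, 153, 155, 155, 154, 152, 153, 159, 170, 173, 174, 174, 174, 173, 173, 174, 174, 175, 176, 177, 177, 176, 177, 175, 175, 174, 173, 173, 173, 175, 177, 175, 173, 163, 143, 134, 135, 136, 137, 136, 135, 133, 133, 132, 133, 134]
60 [138, 137, 136, 136, 136, 135, 135, 139, 154, 171, 175, 175, 174, 175, 176, 176, 174, 175, 175, 175, 174, 174, 175, 175, 176, 176, 177, 176, 174, 173, 174, 171, 156, 145, 151, 154, 154, 155, 154, 153, 154, 154,
[... 3510 characters left out ...]
2, 64, 64, 65, 64, 67, 65, 66, 65, 62, 64, 65, 65, 65, 72, 81, 92, 101, 99, 100, 101, 99, 99, 98, 98, 98, 99, 101, 102, 99, 101, 98, 86, 67, 60, 65, 65, 65, 66, 65, 64, 63, 64, 64, 65, 58, 53, 50, 61, 71, 76, 71, 74, 74, 77, 75, 73, 75, 75, 73, 75, 84, 102, 126, 137, 142, 147, 144, 146, 146, 145, 145, 147, 147, 147, 146, 144, 146, 148, 148, 150, 146, 148, 147, 146, 146, 144, 146, 146, 151, 152, 153, 152, 149, 151, 151, 153, 150, 151, 150, 150, 151, 152, 151, 152, 153, 153, 153, 151, 148, 148, 148, 151, 157, 157, 136, 100, 78, 74, 78, 79, 80, 81, 79, 85, 92, 100, 105, 106, 107, 111, 114, 111, 108, 102, 94, 90, 93, 107, 120, 128, 127, 131, 136, 137, 136, 135, 135, 133, 134, 133, 135, 137, 137]
```

```bash
cat > dock.py <<'E'
from h import *
E
python3 - <<'E'
from h import *
z=np.load('w1.npz',allow_pickle=True);p,d,m=z['p'],z['d'],z['m'][0]
L=onplane(m,[(303.4,20),(329.3,20),(303.2,60),(328.5,60),(303,100),(327.9,100)],.037)
c=(L[::2]+L[1::2])/2; print(L.round(4).tolist()); print('centre',c.round(4).tolist())
print('plate edges z6',onplane(m,[(263,20),(372.7,20),(263.8,60),(370.7,60),(264.5,100),(368.6,100),(315,201)],.006)[:,:2].round(4).tolist())
print('bar top',onplane(m,[(300,135.2),(300,143.3),(315,135.2),(315,143.3),(330,135.2),(330,143.2)],.044)[:,:2].round(4).tolist())
print('barend/shadow',onplane(m,[(354.5,140)],.044)[:,:2].round(4))
C=cloud(m,d); s=C[125:160,245:290]; k=s[...,2]>.074
q=s[k]; print('grip top',np.median(q[:,2]),q.min(0).round(4),q.max(0).round(4),len(q))
s=C[115:160,335:375]; k=(s[...,2]>.04)&(s[...,2]<.05)
q=s[k]; print('fork',q.min(0).round(4),q.max(0).round(4),len(q))
E
```

```text
[[0.584, 0.1398, 0.037], [0.6128, 0.14, 0.037], [0.5847, 0.0977, 0.037], [0.6135, 0.0979, 0.037], [0.5854, 0.0535, 0.037], [0.6145, 0.0537, 0.037]]
centre [[0.5984, 0.1399, 0.037], [0.5991, 0.0978, 0.037], [0.5999, 0.0536, 0.037]]
plate edges z6 [[0.5378, 0.1448], [0.668, 0.1459], [0.5386, 0.0999], [0.6686, 0.1009], [0.5392, 0.0527], [0.6692, 0.0536], [0.6062, -0.078]]
bar top [[0.5823, 0.0134], [0.5825, 0.0039], [0.6, 0.0136], [0.6003, 0.004], [0.6177, 0.0137], [0.6181, 0.0043]]
barend/shadow [[0.6469 0.0083]]
grip top 0.08112269480227438 [ 0.5358 -0.0013  0.0779] [0.5586 0.0616 0.4938] 278
fork [ 0.6234 -0.0081  0.04  ] [0.6646 0.0369 0.0499] 583
```

>>> {"fn": "move_arm", "kwargs": {
  "motion": "1 0.11 -0.077 0.95 -0.004;1 0.11 -0.077 0.95 -0.004;1 0.11 -0.077 0.95 -0.004;1 0.11 -0.077 0.95 -0.004;1 0.11 -0.077 0.95 -0.004;1 0.11 -0.077 0.95 -0.004;1 0.11 -0.077 0.95 -0.004"
}}

```text
time: 3.0
position: [0.5434, 0.007, 0.111]
tool_rot: [0.702, 0.713, -0.001, -0.001]
ft_force: [-0.1, 0.9, 0.3]
grip_width: 0.0872
grip_force: 0.0
```

```bash
cat > dock.py <<'E'
from h import *
O=np.array([.6007,.0088,0]); TH=np.radians(91.0)
D=R.from_euler('z',TH).as_matrix()
def w(x,y,z): return O+D@np.array([x,y,z])
def todock(P): return (np.atleast_2d(P)-O)@D
YAW=1.0
E
python3 - <<'E'
from dock import *
z=np.load('w1.npz',allow_pickle=True);p,d,m=z['p'],z['d'],z['m'][0]
C=cloud(m,d); s=C[125:160,250:280]; k=abs(s[...,2]-.08)<.004
q=todock(s[k]); print('grip top dock',np.percentile(q,[2,98],axis=0).round(4))
C2=todock(C.reshape(-1,3)).reshape(C.shape); s=C2[115:160,335:375]; k=(s[...,2]>.042)&(s[...,2]<.05); q=s[k]; print(np.percentile(q,[3,97],axis=0).round(4))
plan(w(0,.057,.058),YAW)
p,d,m=snap('scene'); C=cloud(m,d); q=todock(C.reshape(-1,3))
k=(q[:,2]>.074)&(q[:,2]<.083)&(abs(q[:,0])<.015)&(q[:,1]>.03)&(q[:,1]<.09); print('scene grip',np.percentile(q[k],[2,98],axis=0).round(4) if k.any() else 0)
E
```

```text
grip top dock [[-0.009   0.0495  0.0789]
 [ 0.0104  0.0648  0.0827]]
[[-0.0174 -0.0629  0.0436]
 [ 0.0175 -0.0252  0.049 ]]
shift [0.004 0.002 0.265] turn -0.0006 yaw 0.89 q6 -0.21 pos [0.5434 0.007  0.111 ]
scene grip [[-0.0077  0.0486  0.0743]
 [ 0.0105  0.0644  0.0816]]
```

>>> {"fn": "move_arm", "kwargs": {
  "motion": "1 0.004 0.002 0.265 0;1 0.004 0.002 0.265 0;1 0.004 0.002 0.265 0;1 0.004 0.002 0.265 0;-0.9 0.004 0.002 0.265 0;-0.9 0.004 0.002 0.265 0;-0.9 0.004 0.002 0.265 0;-0.9 0.004 0.002 0.265 0;-0.9 0.004 0.002 0.265 0;-0.9 0.004 0.002 0.265 0;-0.9 0.004 0.002 0.265 0;-0.9 0.004 0.002 0.265 0",
  "newtons": 15
}}

```text
time: 4.05
position: [0.5444, 0.0073, 0.0589]
tool_rot: [0.702, 0.712, -0.0, -0.0]
ft_force: [0.0, -0.6, 0.2]
grip_width: 0.0414
grip_force: 0.0
```

>>> {"fn": "move_arm", "kwargs": {
  "motion": "-0.9 0 -0.1 0 0;-0.9 0 -0.2 0 0;-0.9 0 -0.3 0 0;-0.9 0 -0.36 0 0;-0.9 0 -0.38 0 0;-0.9 0 -0.38 0 0;-0.9 0 -0.38 0 0"
}}

```text
time: 4.63
position: [0.4698, 0.0059, 0.059]
tool_rot: [0.702, 0.712, 0.001, 0.001]
ft_force: [0.0, 0.1, 0.9]
grip_width: 0.0051
grip_force: 0.0
```

```bash
python3 - <<'E'
from h import *
o=tool()[2]; print(o['grip_width'],o['grip_force'])
p,d,m=snap('scene'); cv2.imwrite('pics/c2.png',cv2.resize(p[140:300,190:400],None,fx=3,fy=3)[:,:,::-1])
E
```

```text
0.005115444441656422 0.0
```

View pics/c2.png

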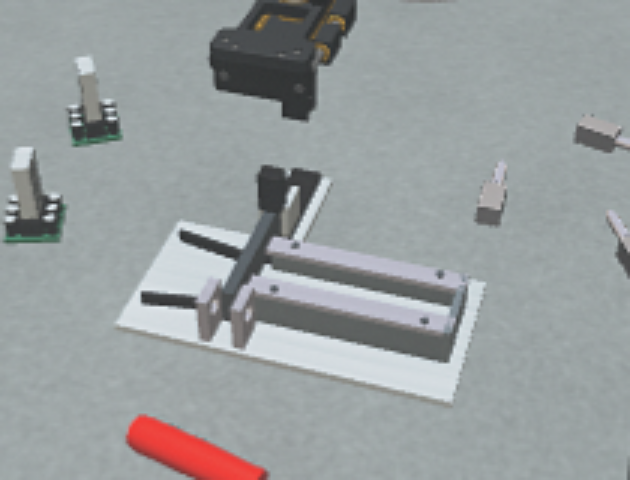

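```bash
python3 - <<'E'
from h import *
p,A,o=tool(); print(p,o['q'].round(3))
P,d,m=snap('scene'); C=cloud(m,d)
print('proj tcp',proj(m,[p,p+[0,0,-.008],p+[0,0,.062]]).round(1))
for uv in((289,170),(289,176),(289,165),(280,165),(270,160)): print(uv,C[uv[1],uv[0]].round(4))
s=C[150:185,255:310]; k=(s[...,2]<.2)&(s[...,2]>.03)&(s[...,0]<.52); print(np.percentile(s[k],[1,50,99],axis=0).round(3))
E
```

```text
[0.47024139 0.00584972 0.0590418 ] [-0.226  0.555  1.936  0.     0.648 -0.24 ]
proj tcp [[288.9 186.7]
 [288.9 189.2]
 [288.6 166.1]]
(289, 170) [0.5557 0.0364 0.1697]
(289, 176) [0.48   0.0099 0.0991]
(289, 165) [0.5621 0.0388 0.187 ]
(280, 165) [0.5626 0.0185 0.1833]
(270, 160) [ 0.5653 -0.003   0.1935]
[[ 0.458 -0.008  0.089]
 [ 0.493  0.033  0.172]
 [ 0.519  0.045  0.194]]
```

```bash
python3 - <<'E'
from h import *
p,A,o=tool()
for n in('side','scene'):
    P,d,m=snap(n); u=proj(m,[p+A@[0,0,.008],p,p-A@[0,0,.062]]); print(n,u.round(1).tolist())
    if n=='side':
        x,y=u[1].astype(int); cv2.imwrite('pics/s2.png',cv2.resize(P[max(0,y-90):y+60,max(0,x-100):x+100],None,fx=3.5,fy=3.5)[:,:,::-1]); print('crop origin',max(0,x-100),max(0,y-90))
p=np.array([.2578,.5687,.1931]); A=R.from_quat([.2113,.9774,-.0008,-.0003]).as_matrix()
m=robot.camera_model('side'); print(proj(m,[p+A@[0,s*.0435,t] for s in(-1,1) for t in(.008,0,-.03)]).round(0).tolist())
E
```

```text
side [[312.1, 215.0], [312.2, 212.1], [312.9, 188.7]]
crop origin 212 122
scene [[288.9, 189.3], [288.9, 186.7], [288.6, 166.1]]
[[301.0, 353.0], [301.0, 348.0], [301.0, 330.0], [242.0, 386.0], [242.0, 381.0], [240.0, 363.0]]
```

View pics/s2.png

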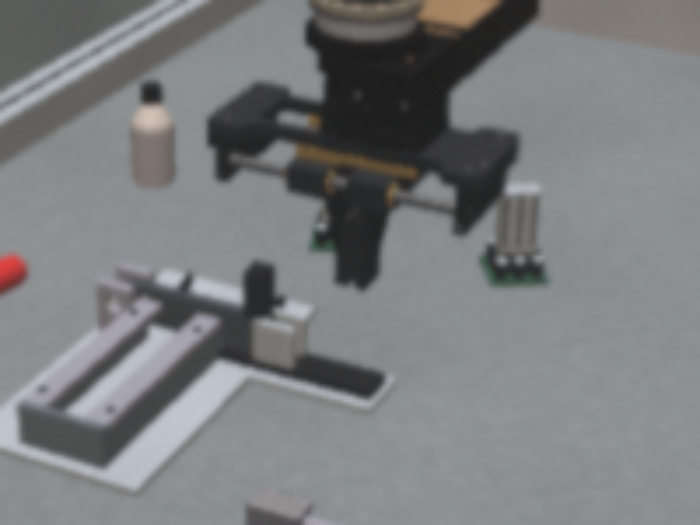

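The side crop shows the closed fingertips at about full-frame (314,203). The stated TCP predicts (312,215), so the fingers end about 30 mm higher than described, and above the gate grip. I'll measure that offset.

```bash
python3 - <<'E'
from h import *
p,A,o=tool()
tips={}
for n,(x0,x1,y0,y1) in dict(side=(296,335,180,215),scene=(270,305,165,192)).items():
    P,d,m=snap(n); g=cv2.cvtColor(P,cv2.COLOR_RGB2GRAY)
    print(n)
    for r in range(y0,y1,2):
        k=np.where(g[r,x0:x1]<70)[0]
        dd=d[r,x0:x1][g[r,x0:x1]<70]
        print(r,(k.min()+x0,k.max()+x0,np.median(dd).round(3)) if len(k) else '-')
E
```

```text
side
180 (np.int64(305), np.int64(325), np.float32(1.075))
182 (np.int64(306), np.int64(322), np.float32(1.117))
184 (np.int64(306), np.int64(322), np.float32(1.12))
186 (np.int64(306), np.int64(321), np.float32(1.121))
188 (np.int64(303), np.int64(321), np.float32(1.124))
190 (np.int64(302), np.int64(320), np.float32(1.127))
192 (np.int64(303), np.int64(319), np.float32(1.129))
194 (np.int64(308), np.int64(319), np.float32(1.128))
196 (np.int64(309), np.int64(319), np.float32(1.133))
198 (np.int64(309), np.int64(319), np.float32(1.135))
200 (np.int64(308), np.int64(319), np.float32(1.136))
202 (np.int64(309), np.int64(317), np.float32(1.138))
204 (np.int64(315), np.int64(315), np.float32(1.134))
206 -
208 -
210 -
212 -
214 -
scene
165 (np.int64(270), np.int64(294), np.float32(0.819))
167 (np.int64(270), np.int64(294), np.float32(0.829))
169 (np.int64(270), np.int64(294), np.float32(0.836))
171 (np.int64(271), np.int64(294), np.float32(0.835))
173 (np.int64(283), np.int64(294), np.float32(0.834))
175 (np.int64(284), np.int64(294), np.float32(0.934))
177 (np.int64(284), np.int64(292), np.float32(0.936))
179 (np.int64(287), np.int64(292), np.float32(0.94))
181 -
183 -
185 -
187 -
189 -
191 -
```

```bash
python3 - <<'E'
from h import *
p,A,o=tool()
ms=robot.camera_model('side'); mc=robot.camera_model('scene')
def tri(us,uc):
    M=[];b=[]
    S=np.zeros((3,3));v=np.zeros(3)
    for m,u in((ms,us),(mc,uc)):
        r=rays(m,[u])[0]; r/=np.linalg.norm(r); Q=np.eye(3)-np.outer(r,r); S+=Q; v+=Q@np.array(m['position'])
    return np.linalg.solve(S,v)
print(p)
print('tip',tri((314,203),(289.3,179.5)).round(4),tri((314,203.5),(289.3,180.5)).round(4))
E
```

```text
[0.46920759 0.00610401 0.05882735]
tip [0.4678 0.0053 0.0819] [0.4682 0.0051 0.0797]
```

>>> {"fn": "move_arm", "kwargs": {
  "motion": "1 0.01 0 -0.1 0;1 0.01 0.2 -0.1 0;1 0.01 0.375 -0.1 0;1 0.01 0.375 -0.1 0;1 0.01 0.375 -0.1 0;1 0.01 0.375 -0.1 0;1 0.01 0.375 -0.1 0;1 0.01 0.375 -0.1 0;1 0.01 0.375 0 0;1 0.01 0.375 0.1 0;1 0.01 0.375 0.155 0;1 0.01 0.375 0.155 0"
}}

```text
time: 5.93
position: [0.5407, 0.0096, 0.0257]
tool_rot: [0.702, 0.712, -0.002, -0.002]
ft_force: [-0.0, 0.3, 0.2]
grip_width: 0.0764
grip_force: 0.0
```

>>> {"fn": "move_arm", "kwargs": {
  "motion": "-0.9 0 0 0 0;-0.9 0 0 0 0;-0.9 0 0 0 0;-0.9 0 0 0 0;-0.9 0 0 0 0;-0.9 0 0 0 0;-0.9 0 0 0 0;-0.9 0 0 0 0;-0.9 0 0 0 0;-0.9 0 0 0 0;-0.9 0 0 0 0;-0.9 0 0 0 0"
}}

```text
time: 6.93
position: [0.5434, 0.0093, 0.0278]
tool_rot: [0.702, 0.712, -0.0, -0.0]
ft_force: [-0.8, -0.2, -0.5]
grip_width: 0.0158
grip_force: 15.0
```

Gripped: width 15.8 mm, 15 N. Now I draw the gate out 76 mm.

>>> {"fn": "move_arm", "kwargs": {
  "motion": "-0.9 0 -0.1 0 0;-0.9 0 -0.2 0 0;-0.9 0 -0.3 0 0;-0.9 0 -0.36 0 0;-0.9 0 -0.385 0 0;-0.9 0 -0.385 0 0;-0.9 0 -0.385 0 0;-0.9 0 -0.385 0 0"
}}

```text
time: 7.6
position: [0.4675, 0.008, 0.0279]
tool_rot: [0.702, 0.712, 0.0, 0.001]
ft_force: [2.0, -0.8, -1.7]
grip_width: 0.0159
grip_force: 15.0
```

```bash
python3 - <<'E'
from dock import *
p,A,o=tool(); print(p,o['grip_width'],o['grip_force'],todock(p),o['ft_force'],o['q'].round(2))
E
```

```text
[0.46749    0.00795439 0.02787736] 0.01591394567693008 14.998383663478307 [[0.00147935 0.13320447 0.02787736]] [ 2.03405686 -0.80330188 -1.74818387] [-0.22  0.62  1.96 -0.    0.56 -0.24]
```

>>> {"fn": "move_arm", "kwargs": {
  "motion": "1 0 0 0 0;1 0 0 0 0;1 0 0 0 0;1 0 0 0 0;1 0 0 -0.2 0;1 0 0 -0.4 0;1 -0.2 0.05 -0.6 0;1 -0.4 0.1 -0.8 0;1 -0.6 0.15 -0.86 0;1 -0.8 0.2 -0.86 0;1 -1 0.2 -0.86 0;1 -1 0.2 -0.86 0"
}}

```text
time: 8.6
position: [0.5105, -0.1955, 0.2014]
tool_rot: [0.703, 0.712, -0.0, 0.002]
ft_force: [0.5, 0.1, 0.7]
grip_width: 0.0846
grip_force: 0.0
```

```bash
python3 - <<'E'
from dock import *
p,A,o=tool(); print(p.round(4),o['time'],o['q'].round(2))
p,d,m=snap('wrist','w2.png'); np.savez('w2.npz',p=p,d=d,m=np.array([m],object)); print(m['position'])
E
```

```text
[ 0.5105 -0.1955  0.2014] 8.6 [-0.57  0.41  1.63 -0.    1.1  -0.58]
[ 0.50844498 -0.11897952  0.3933017 ]
```

View pics/w2.png

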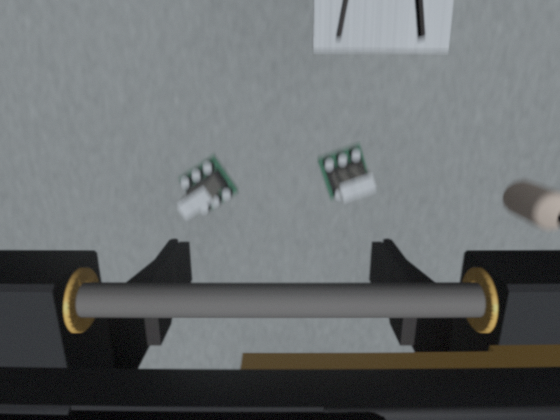

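The view shows two modules, fins at (195,202) and (355,188), and nothing else module-like.

```bash
cat >> dock.py <<'E'
def fins(m,d,lo=.062,hi=.085,reg=None):
    """fin tops: (x,y,ztop, long-axis angle deg) from depth points near the top"""
    C=cloud(m,d); Z=C[...,2]
    k=((Z>lo)&(Z<hi)&(d>0)).astype(np.uint8)
    n,l,s,c=cv2.connectedComponentsWithStats(k); out=[]
    for i in range(1,n):
        if s[i,4]<25: continue
        q=C[l==i]; zt=np.median(q[:,2]); 
        cn=max(cv2.findContours((l==i).astype(np.uint8),cv2.RETR_EXTERNAL,cv2.CHAIN_APPROX_NONE)[0],key=len).reshape(-1,2)
        P=onplane(m,cn,zt)[:,:2]
        (cx,cy),(a,b),an=cv2.minAreaRect((P*1000).astype(np.float32))
        if b>a: an+=90
        out.append((round(cx/1000,4),round(cy/1000,4),round(float(zt),4),round(max(a,b),1),round(min(a,b),1),round(an%180,1),c[i].round().tolist()))
    return out
E
python3 - <<'E'
from dock import *
z=np.load('w2.npz',allow_pickle=True);m=z['m'][0]
for f in fins(m,z['d']): print(f)
p,d,ms=snap('scene'); print('scene')
for f in fins(ms,d,.066): print(f)
E
```

```text
(0.5772, -0.1943, 0.0731, 30.1, 17.2, 20.0, [357.0, 182.0])
(0.4363, -0.2098, 0.0731, 33.5, 15.3, 33.4, [195.0, 198.0])
(0.7589, -0.2208, 0.0665, 29.8, 18.6, 102.6, [551.0, 210.0])
scene
(-0.5779, -1.3553, 0.0755, 151.7, 65.5, 90.5, [113.0, 30.0])
(-0.4765, -1.0852, 0.0762, 268.4, 67.1, 89.5, [145.0, 40.0])
(-0.0913, -1.2462, 0.0758, 650.2, 66.7, 0.2, [51.0, 65.0])
(-0.4757, -0.4893, 0.0754, 443.4, 174.0, 107.6, [255.0, 50.0])
(0.04, 0.0079, 0.0752, 137.7, 93.2, 101.5, [331.0, 112.0])
(-0.0447, 0.4442, 0.0754, 47.6, 46.5, 169.5, [473.0, 116.0])
(-0.0282, 0.5081, 0.0754, 68.7, 47.0, 83.6, [496.0, 120.0])
(-0.019, 0.5856, 0.0755, 70.6, 43.0, 82.4, [524.0, 125.0])
(0.105, 0.512, 0.0765, 294.0, 88.6, 88.9, [506.0, 140.0])
(-0.005, 0.6488, 0.0783, 45.0, 34.1, 81.4, [550.0, 129.0])
(0.2003, 0.4002, 0.0753, 37.4, 26.4, 174.4, [457.0, 152.0])
(0.1988, 0.465, 0.0751, 43.8, 28.6, 170.0, [483.0, 156.0])
(0.199, 0.5286, 0.075, 47.5, 26.2, 166.3, [510.0, 160.0])
(0.1966, 0.5924, 0.0757, 47.4, 26.4, 161.2, [538.0, 163.0])
(0.4389, -0.2079, 0.0717, 40.0, 13.7, 33.1, [218.0, 162.0])
(0.4744, 0.0103, 0.0776, 34.6, 20.1, 18.1, [290.0, 182.0])
(0.5811, -0.1927, 0.0717, 37.1, 15.7, 22.1, [197.0, 193.0])
(0.7709, -0.2189, 0.0715, 29.8, 22.8, 41.2, [141.0, 244.0])
```

```bash
python3 - <<'E'
from dock import *
plan([.578,-.195,.074],-69.5)
E
```

```text
shift [0.004 0.336 0.634] turn 0.3891 yaw 0.53 q6 -0.58 pos [ 0.5104 -0.1961  0.2005]
```

>>> {"fn": "move_arm", "kwargs": {
  "motion": "1 0.005 0.336 0.3 0.389;1 0.005 0.336 0.3 0.389;1 0.005 0.336 0.3 0.389;1 0.005 0.336 0.3 0.389;1 0.005 0.336 0.3 0.389;1 0.005 0.336 0.3 0.389;1 0.005 0.336 0.4 0.389;1 0.005 0.336 0.5 0.389;1 0.005 0.336 0.63 0.389;1 0.005 0.336 0.63 0.389;1 0.005 0.336 0.63 0.389;1 0.005 0.336 0.63 0.389"
}}

```text
time: 9.7
position: [0.576, -0.1883, 0.0735]
tool_rot: [0.983, 0.182, -0.001, -0.001]
ft_force: [0.0, -0.8, -1.2]
grip_width: 0.0872
grip_force: 0.0
```

```bash
python3 - <<'E'
from dock import *
plan([.578,-.195,.026],-69.5)
p,d,m=snap('wrist')
for f in fins(m,d,.066,.078): print(f)
p,d,m=snap('scene'); cv2.imwrite('pics/c3.png',cv2.resize(p[110:250,120:310],None,fx=3.5,fy=3.5)[:,:,::-1])
E
```

```text
shift [-0.002  0.035  0.237] turn 0.0026 yaw -69.03 q6 0.7 pos [ 0.576  -0.1883  0.0735]
(0.5797, -0.1956, 0.0732, 31.9, 14.0, 21.1, [296.0, 235.0])
```

View pics/c3.png

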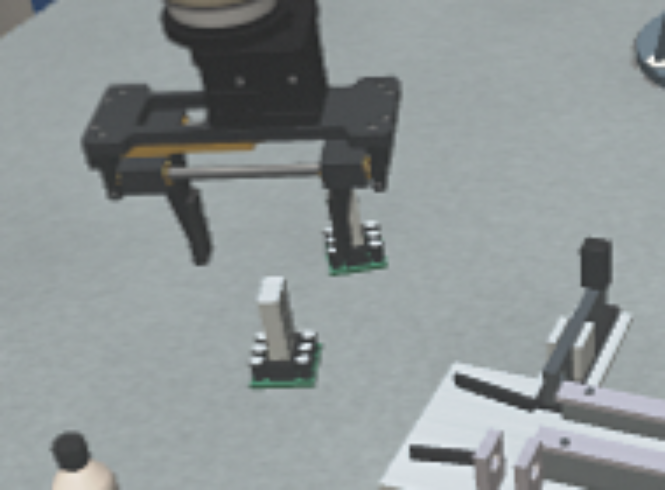

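The crop shows the fingers straddling module 2's fin, about 20 mm above its top at (272,280). I descend and grip with 10 N.

>>> {"fn": "move_arm", "kwargs": {
  "motion": "1 0 0.035 0.1 0;1 0 0.035 0.237 0;1 0 0.035 0.237 0;1 0 0.035 0.237 0;-0.9 0 0.035 0.237 0;-0.9 0 0.035 0.237 0;-0.9 0 0.035 0.237 0;-0.9 0 0.035 0.237 0;-0.9 0 0.035 0.237 0;-0.9 0 0.035 0.237 0;-0.9 0 0.035 0.237 0;-0.9 0 0.035 0.237 0",
  "newtons": 10
}}

```text
time: 10.8
position: [0.5789, -0.1958, 0.0265]
tool_rot: [0.984, 0.18, 0.0, 0.0]
ft_force: [0.3, 0.9, 0.8]
grip_width: 0.0414
grip_force: 0.0
```

>>> {"fn": "move_arm", "kwargs": {
  "motion": "-0.9 0 0 0 0;-0.9 0 0 0 0;-0.9 0 0 0 0;-0.9 0 0 0 0;-0.9 0 0 0 0"
}}

```text
time: 11.22
position: [0.5789, -0.1959, 0.0264]
tool_rot: [0.984, 0.18, -0.0, 0.0]
ft_force: [-0.6, -0.1, 0.3]
grip_width: 0.014
grip_force: 10.0
```

```bash
python3 - <<'E'
from dock import *
o=tool()[2];print(o['grip_width'],o['grip_force'])
p=tool()[0]; a=w(-.12,0,0); a[2]=p[2]+.012; plan(a,1.0)
E
```

```text
0.014006319189932876 9.997753947973251
shift [ 0.262 -0.354 -0.06 ] turn -0.3901 yaw -69.22 q6 0.7 pos [ 0.5789 -0.1959  0.0264]
```

>>> {"fn": "move_arm", "kwargs": {
  "motion": "-0.9 0 0 -0.07 0;-0.9 0 0 -0.07 0;-0.9 0.03 -0.04 -0.07 -0.04;-0.9 0.06 -0.08 -0.07 -0.08;-0.9 0.09 -0.12 -0.07 -0.12;-0.9 0.12 -0.16 -0.07 -0.16;-0.9 0.15 -0.2 -0.07 -0.2;-0.9 0.18 -0.24 -0.07 -0.24;-0.9 0.21 -0.28 -0.07 -0.28;-0.9 0.24 -0.32 -0.07 -0.32;-0.9 0.262 -0.354 -0.07 -0.36;-0.9 0.262 -0.354 -0.07 -0.39"
}}

```text
time: 12.22
position: [0.6025, -0.1092, 0.0398]
tool_rot: [0.698, 0.716, 0.0, -0.001]
ft_force: [0.4, 0.0, -2.4]
grip_width: 0.0142
grip_force: 10.0
```

```bash
python3 - <<'E'
from dock import *
o=tool()[2];print(o['grip_width'],o['grip_force'],o['ft_force'],todock(tool()[0]))
p,d,m=snap('scene'); cv2.imwrite('pics/c4.png',cv2.resize(p[120:290,140:380],None,fx=3,fy=3)[:,:,::-1])
a=w(-.05,0,.0264+.006+.004); plan(a,1.0)
E
```

```text
0.014160252909147592 9.997628331184387 [ 0.4445618   0.01712021 -2.44914914] [[-0.11797045  0.00021255  0.03975782]]
shift [0.344 0.005 0.017] turn 0.003 yaw 1.54 q6 -0.39 pos [ 0.6025 -0.1099  0.0398]
```

View pics/c4.png

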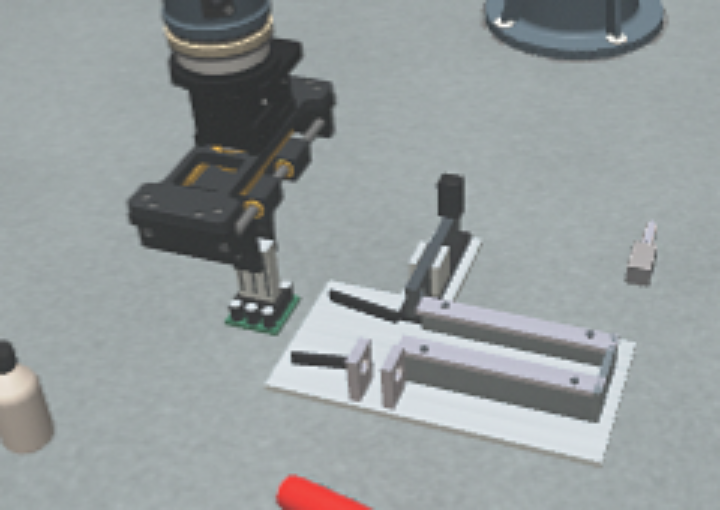

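>>> {"fn": "move_arm", "kwargs": {
  "motion": "-0.9 0.12 0.002 0 0.003;-0.9 0.24 0.003 0 0.003;-0.9 0.34 0.005 0 0.003;-0.9 0.344 0.005 0.031 0.003;-0.9 0.344 0.005 0.031 0.003;-0.9 0.344 0.005 0.031 0.003;-0.9 0.344 0.005 0.031 0.003"
}}

```text
time: 12.85
position: [0.6029, -0.0434, 0.034]
tool_rot: [0.705, 0.709, -0.0, 0.0]
ft_force: [0.4, 0.2, -1.6]
grip_width: 0.0136
grip_force: 10.0
```

```bash
python3 - <<'E'
from dock import *
o=tool()[2];print(o['grip_width'],o['grip_force'],o['ft_force'],todock(tool()[0]))
plan(w(.133,0,.0335),1.0)
E
```

```text
0.013638672988928645 9.999833554029465 [ 0.36472499  0.17945215 -1.60332782] [[-0.05219172 -0.00125208  0.03404655]]
shift [ 0.926 -0.017  0.002] turn -0.0036 yaw 0.36 q6 -0.26 pos [ 0.6029 -0.0434  0.034 ]
```

>>> {"fn": "move_arm", "kwargs": {
  "motion": "-0.9 0.08 -0.002 0 -0.003;-0.9 0.16 -0.004 0 -0.003;-0.9 0.24 -0.006 0 -0.003;-0.9 0.32 -0.006 0 -0.003;-0.9 0.38 -0.008 0 -0.003;-0.9 0.44 -0.008 0 -0.003;-0.9 0.48 -0.008 0 -0.003;-0.9 0.48 -0.008 0 -0.003"
}}

```text
time: 13.52
position: [0.6002, 0.055, 0.0343]
tool_rot: [0.701, 0.714, 0.0, -0.0]
ft_force: [0.1, 0.1, -2.2]
grip_width: 0.0136
grip_force: 10.0
```

```bash
python3 - <<'E'
from dock import *
o=tool()[2];print(o['grip_width'],o['grip_force'],o['ft_force'],todock(tool()[0]))
plan(w(.133,0,.0335),1.0)
E
```

```text
0.01364699152279727 10.000061988830566 [ 0.10268524  0.09637856 -2.20080478] [[ 0.04616179 -0.00031173  0.03426604]]
shift [ 0.434 -0.001  0.004] turn 0.0003 yaw 1.05 q6 -0.11 pos [0.6002 0.055  0.0343]
```

Clean so far, with no side forces. I continue to the end, lower 1 mm and release, then lift.

>>> {"fn": "move_arm", "kwargs": {
  "motion": "-0.9 0.08 0 0 0;-0.9 0.16 0 0 0;-0.9 0.24 -0.001 0 0;-0.9 0.32 -0.001 0 0;-0.9 0.38 -0.001 0 0;-0.9 0.41 -0.001 0.004 0;-0.9 0.43 -0.001 0.006 0;-0.9 0.43 -0.001 0.006 0;-0.9 0.43 -0.001 0.006 0"
}}

```text
time: 14.27
position: [0.5989, 0.1395, 0.0332]
tool_rot: [0.701, 0.713, 0.0, 0.0]
ft_force: [0.4, 1.0, -1.1]
grip_width: 0.014
grip_force: 10.0
```

```bash
python3 - <<'E'
from dock import *
o=tool()[2];print(o['grip_width'],o['grip_force'],o['ft_force'],todock(tool()[0]))
E
```

```text
0.014014691311711307 9.999517053365707 [ 0.44419547  1.03006291 -1.11941794] [[ 0.13073478 -0.00050025  0.03323082]]
```

>>> {"fn": "move_arm", "kwargs": {
  "motion": "1 0 0 0 0;1 0 0 0 0;1 0 0 0 0;1 0 0 0 0;1 0 0 -0.2 0;1 0 0 -0.4 0;1 0 0 -0.6 0;1 -0.2 -0.1 -0.8 0;1 -0.4 -0.2 -0.8 0;1 -0.6 -0.3 -0.8 0;1 -0.8 -0.4 -0.8 0;1 -0.98 -0.5 -0.8 0"
}}

```text
time: 15.27
position: [0.5121, -0.0388, 0.1938]
tool_rot: [0.701, 0.713, 0.0, 0.001]
ft_force: [1.1, -0.4, -0.4]
grip_width: 0.0835
grip_force: 0.0
```

>>> {"fn": "move_arm", "kwargs": {
  "motion": "1 -0.2 -0.1 0 0;1 -0.4 -0.15 0 0;1 -0.6 -0.2 0 0;1 -0.68 -0.25 0 0;1 -0.68 -0.25 0 0;1 -0.68 -0.25 0 0"
}}

```text
time: 15.77
position: [0.4644, -0.1751, 0.1929]
tool_rot: [0.702, 0.712, 0.0, -0.0]
ft_force: [0.2, 0.2, -0.0]
grip_width: 0.0871
grip_force: 0.0
```

```bash
python3 - <<'E'
from dock import *
print(tool()[0])
p,d,m=snap('wrist')
F=fins(m,d,.064,.08)
for f in F: print(f)
p,d,m=snap('scene','sc5.png'); C=cloud(m,d).reshape(-1,3); q=todock(C)
k=(q[:,2]>.06)&(q[:,2]<.085)&(abs(q[:,1])<.03)&(q[:,0]>.02)&(q[:,0]<.17); print('in bay',np.percentile(q[k],[2,50,98],axis=0).round(4),k.sum())
for f in fins(m,d,.064,.08):
    if .4<f[0]<.62 and -.3<f[1]<.2: print('sc',f)
E
```

```text
[ 0.4643911  -0.17509379  0.19294171]
(0.4355, -0.2097, 0.0731, 32.0, 16.5, 33.7, [247.0, 224.0])
in bay [[ 0.1143 -0.0088  0.061 ]
 [ 0.1292 -0.0061  0.0755]
 [ 0.1431  0.0063  0.0802]] 154
sc (0.4391, -0.2078, 0.0719, 40.0, 13.7, 33.1, [218.0, 162.0])
sc (0.4691, 0.0085, 0.0736, 34.8, 20.2, 18.1, [290.0, 183.0])
sc (0.6049, 0.1384, 0.077, 32.3, 30.3, 13.5, [327.0, 226.0])
```

```bash
python3 - <<'E'
from dock import *
plan([.4365,-.2105,.074],-56.5)
E
```

```text
shift [-0.184 -0.145  0.594] turn 0.3194 yaw 0.99 q6 -0.6 pos [ 0.4649 -0.1733  0.1929]
```

>>> {"fn": "move_arm", "kwargs": {
  "motion": "1 -0.18 -0.145 0.1 0.32;1 -0.18 -0.145 0.2 0.32;1 -0.18 -0.145 0.3 0.32;1 -0.18 -0.145 0.3 0.32;1 -0.18 -0.145 0.3 0.32;1 -0.18 -0.145 0.4 0.32;1 -0.18 -0.145 0.5 0.32;1 -0.18 -0.145 0.59 0.32;1 -0.18 -0.145 0.59 0.32;1 -0.18 -0.145 0.59 0.32;1 -0.18 -0.145 0.59 0.32"
}}

```text
time: 16.78
position: [0.4374, -0.21, 0.0755]
tool_rot: [0.957, 0.289, 0.0, 0.0]
ft_force: [0.3, -0.2, -0.8]
grip_width: 0.087
grip_force: 0.0
```

```bash
python3 - <<'E'
from dock import *
p,d,m=snap('wrist')
F=[f for f in fins(m,d,.066,.078)]
for f in F: print(f)
plan([.4365,-.2105,.026],-56.5)
E
```

```text
(0.4364, -0.2109, 0.0732, 31.9, 14.3, 33.1, [281.0, 237.0])
shift [-0.005 -0.003  0.249] turn 0.0004 yaw -56.42 q6 0.31 pos [ 0.4375 -0.2104  0.0758]
```

>>> {"fn": "move_arm", "kwargs": {
  "motion": "1 -0.005 -0.003 0.1 0;1 -0.005 -0.003 0.2 0;1 -0.005 -0.003 0.249 0;1 -0.005 -0.003 0.249 0;-0.9 -0.005 -0.003 0.249 0;-0.9 -0.005 -0.003 0.249 0;-0.9 -0.005 -0.003 0.249 0;-0.9 -0.005 -0.003 0.249 0;-0.9 -0.005 -0.003 0.249 0;-0.9 -0.005 -0.003 0.249 0;-0.9 -0.005 -0.003 0.249 0;-0.9 -0.005 -0.003 0.249 0",
  "newtons": 10
}}

```text
time: 17.83
position: [0.4354, -0.2107, 0.0252]
tool_rot: [0.958, 0.287, 0.0, 0.0]
ft_force: [-0.1, 0.5, -0.0]
grip_width: 0.0417
grip_force: 0.0
```

>>> {"fn": "move_arm", "kwargs": {
  "motion": "-0.9 0 0 0 0;-0.9 0 0 0 0;-0.9 0 0 0 0;-0.9 0 0 0 0;-0.9 0 0 0 0"
}}

```text
time: 18.25
position: [0.4354, -0.2107, 0.025]
tool_rot: [0.958, 0.287, -0.0, -0.0]
ft_force: [0.6, -0.5, -0.6]
grip_width: 0.0141
grip_force: 10.0
```

```bash
python3 - <<'E'
from dock import *
o=tool()[2];print(o['grip_width'],o['grip_force'])
p=tool()[0]; a=w(-.12,0,0); a[2]=p[2]+.014; plan(a,1.0)
E
```

```text
0.014052736876113798 9.998517483472824
shift [ 0.973  0.045 -0.07 ] turn -0.3201 yaw -56.61 q6 0.31 pos [ 0.4354 -0.2107  0.025 ]
```

>>> {"fn": "move_arm", "kwargs": {
  "motion": "-0.9 0 0 -0.07 0;-0.9 0.08 0.005 -0.07 -0.03;-0.9 0.16 0.01 -0.07 -0.06;-0.9 0.26 0.015 -0.07 -0.09;-0.9 0.36 0.02 -0.07 -0.12;-0.9 0.46 0.025 -0.07 -0.15;-0.9 0.56 0.03 -0.07 -0.18;-0.9 0.66 0.035 -0.07 -0.21;-0.9 0.76 0.04 -0.07 -0.24;-0.9 0.86 0.043 -0.07 -0.27;-0.9 0.94 0.045 -0.07 -0.3;-0.9 0.973 0.045 -0.07 -0.32"
}}

```text
time: 19.25
position: [0.6047, -0.1098, 0.0388]
tool_rot: [0.699, 0.715, 0.001, 0.0]
ft_force: [0.5, 0.3, -2.0]
grip_width: 0.0144
grip_force: 10.0
```

```bash
python3 - <<'E'
from dock import *
o=tool()[2];print(o['grip_width'],o['grip_force'],o['ft_force'],todock(tool()[0]))
a=w(-.05,0,.025+.0075); plan(a,1.0)
p,d,m=snap('side'); C=cloud(m,d).reshape(-1,3); q=todock(C)
k=(q[:,2]>.008)&(q[:,2]<.05)&(abs(q[:,1])<.04)&(q[:,0]<-.085)&(q[:,0]>-.17); print('held',np.percentile(q[k],[1,50,99],axis=0).round(4))
E
```

```text
0.014373591746466042 10.000153630971909 [ 0.49948216  0.32653016 -1.96359979] [[-0.1186279  -0.00195239  0.03875168]]
shift [ 0.343 -0.008  0.031] turn 0.0017 yaw 1.31 q6 -0.38 pos [ 0.6047 -0.1098  0.0388]
held [[-0.1405 -0.0206  0.013 ]
 [-0.1069  0.0071  0.029 ]
 [-0.0956  0.0228  0.0488]]
```

>>> {"fn": "move_arm", "kwargs": {
  "motion": "-0.9 0.12 -0.006 0 0.001;-0.9 0.24 -0.008 0 0.001;-0.9 0.34 -0.008 0 0.001;-0.9 0.343 -0.008 0.03 0.001;-0.9 0.343 -0.008 0.03 0.001;-0.9 0.343 -0.008 0.03 0.001;-0.9 0.343 -0.008 0.03 0.001"
}}

```text
time: 19.88
position: [0.6, -0.0436, 0.0329]
tool_rot: [0.703, 0.712, -0.0, 0.0]
ft_force: [0.1, -0.3, -1.3]
grip_width: 0.0141
grip_force: 10.0
```

```bash
python3 - <<'E'
from dock import *
o=tool()[2];print(o['grip_width'],o['grip_force'],o['ft_force'],todock(tool()[0]))
plan(w(.045,0,.025+.0075),1.0)
E
```

```text
0.014105263640746152 9.999817460775375 [ 0.13141641 -0.27686008 -1.32238921] [[-0.05240801  0.00158068  0.03289822]]
shift [0.487 0.006 0.002] turn -0.0015 yaw 0.72 q6 -0.27 pos [ 0.6    -0.0436  0.0329]
```

>>> {"fn": "move_arm", "kwargs": {
  "motion": "-0.9 0.06 0.006 0 -0.001;-0.9 0.12 0.006 0 -0.001;-0.9 0.2 0.006 0 -0.001;-0.9 0.28 0.006 0 -0.001;-0.9 0.36 0.006 0 -0.001;-0.9 0.44 0.006 0 -0.001;-0.9 0.52 0.005 0 -0.001;-0.9 0.58 0.005 0 -0.001;-0.9 0.62 0.005 0.004 -0.001;-0.9 0.63 0.005 0.006 -0.001;-0.9 0.63 0.005 0.006 -0.001;-0.9 0.63 0.005 0.006 -0.001"
}}

```text
time: 20.88
position: [0.5993, 0.0831, 0.0318]
tool_rot: [0.701, 0.713, -0.0, 0.0]
ft_force: [0.7, -0.4, -2.3]
grip_width: 0.0139
grip_force: 10.0
```

```bash
python3 - <<'E'
from dock import *
o=tool()[2];print(o['grip_width'],o['grip_force'],o['ft_force'],todock(tool()[0]))
E
```

```text
0.013882656837411748 9.999868869781494 [ 0.69756122 -0.44904077 -2.26083868] [[7.43560347e-02 5.25339298e-05 3.18299178e-02]]
```

>>> {"fn": "move_arm", "kwargs": {
  "motion": "-0.9 0 0 0.006 0;1 0 0 0.006 0;1 0 0 0.006 0;1 0 0 0.006 0;1 0 0 0.006 0;1 0 0 -0.2 0;1 0 0 -0.4 0;1 -0.1 -0.2 -0.6 0;1 -0.2 -0.4 -0.8 0;1 -0.3 -0.6 -0.8 0;1 -0.4 -0.7 -0.8 0;1 -0.4 -0.7 -0.8 0"
}}

```text
time: 21.88
position: [0.4567, 0.0002, 0.1931]
tool_rot: [0.701, 0.713, -0.001, -0.0]
ft_force: [-0.6, 0.1, -0.2]
grip_width: 0.0795
grip_force: 0.0
```

```bash
python3 - <<'E'
from dock import *
print(tool()[0])
p,d,m=snap('scene','sc6.png'); C=cloud(m,d).reshape(-1,3); q=todock(C)
for lo,hi in((.02,.1),(.1,.17)):
    k=(q[:,2]>.06)&(q[:,2]<.085)&(abs(q[:,1])<.03)&(q[:,0]>lo)&(q[:,0]<hi); print('in bay',np.percentile(q[k],[2,50,98],axis=0).round(4).tolist(),k.sum())
k=(q[:,2]>.06)&(q[:,2]<.09)&(abs(q[:,0])<.02)&(q[:,1]>.09)&(q[:,1]<.17); print('grip',np.percentile(q[k],[2,50,98],axis=0).round(4).tolist(),k.sum())
E
```

```text
[4.56670021e-01 1.72963624e-04 1.93070370e-01]
in bay [[0.0594, -0.0089, 0.0607], [0.0741, -0.0057, 0.0761], [0.088, 0.0066, 0.0796]] 145
in bay [[0.1144, -0.0091, 0.0612], [0.1289, -0.006, 0.075], [0.1431, 0.006, 0.0798]] 152
grip [[-0.007, 0.1234, 0.0616], [0.0035, 0.1267, 0.0752], [0.0115, 0.1388, 0.082]] 85
```

View pics/sc6.png

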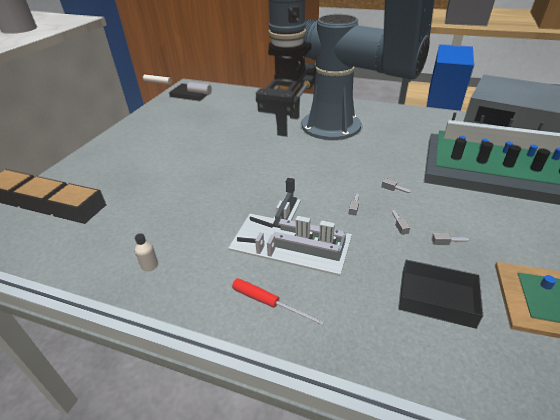

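The view shows both modules standing in the bay at (302,230) and (327,233), no third module anywhere, and the gate drawn open with its grip at (290,187). Pin D is unchanged at (447,239). Next I shut the gate.

```bash
python3 - <<'E'
from dock import *
plan(w(0.001,.1315,.078),1.0); plan(w(0.001,.1315,.028),1.0)
E
```

```text
shift [0.04  0.074 0.575] turn -0.0004 yaw 0.92 q6 -0.26 pos [ 0.455  -0.0006  0.193 ]
shift [0.04  0.075 0.825] turn -0.0004 yaw 0.92 q6 -0.26 pos [ 0.455  -0.0006  0.193 ]
```

>>> {"fn": "move_arm", "kwargs": {
  "motion": "1 0.04 0.075 0.2 0;1 0.04 0.075 0.4 0;1 0.04 0.075 0.5 0;1 0.04 0.075 0.5 0;1 0.04 0.075 0.65 0;1 0.04 0.075 0.75 0;1 0.04 0.075 0.82 0;1 0.04 0.075 0.82 0;-0.9 0.04 0.075 0.82 0;-0.9 0.04 0.075 0.82 0;-0.9 0.04 0.075 0.82 0;-0.9 0.04 0.075 0.82 0",
  "newtons": 15
}}

```text
time: 22.93
position: [0.4766, 0.0092, 0.0291]
tool_rot: [0.701, 0.713, 0.001, 0.001]
ft_force: [0.8, -0.8, 0.1]
grip_width: 0.0683
grip_force: 0.0
```

>>> {"fn": "move_arm", "kwargs": {
  "motion": "-0.9 0 0 0 0;-0.9 0 0 0 0;-0.9 0 0 0 0;-0.9 0 0 0 0;-0.9 0 0 0 0;-0.9 0 0 0 0;-0.9 0 0 0 0;-0.9 0 0 0 0;-0.9 0 0 0 0"
}}

```text
time: 23.68
position: [0.4749, 0.0095, 0.0277]
tool_rot: [0.701, 0.713, -0.0, -0.001]
ft_force: [-1.3, -0.4, -0.4]
grip_width: 0.0158
grip_force: 15.0
```

```bash
python3 - <<'E'
from dock import *
o=tool()[2];print(o['grip_width'],o['grip_force'],o['ft_force'],todock(tool()[0]))
plan(w(0.001,.043,.028),1.0)
E
```

```text
0.0158396577810762 14.994966997182928 [-1.29085926 -0.3812136  -0.44463045] [[0.00288761 0.1257485  0.02772215]]
shift [-0.009  0.414 -0.002] turn -0.0001 yaw 0.98 q6 -0.23 pos [0.4749 0.0095 0.0277]
```

>>> {"fn": "move_arm", "kwargs": {
  "motion": "-0.9 0 0.1 0 0;-0.9 0 0.2 0 0;-0.9 0 0.3 0 0;-0.9 0 0.37 0 0;-0.9 0 0.4 0 0;-0.9 0 0.415 0 0;-0.9 0 0.415 0 0;-0.9 0 0.415 0 0"
}}

```text
time: 24.35
position: [0.5589, 0.0109, 0.0278]
tool_rot: [0.701, 0.713, 0.001, 0.0]
ft_force: [1.0, 0.8, -2.1]
grip_width: 0.0158
grip_force: 15.0
```

```bash
python3 - <<'E'
from dock import *
o=tool()[2];print(o['grip_width'],o['grip_force'],o['ft_force'],todock(tool()[0]))
E
```

```text
0.015830514624934778 15.009165205992758 [ 0.99685137  0.75147408 -2.05984873] [[0.00282116 0.04179694 0.02775369]]
```

>>> {"fn": "move_arm", "kwargs": {
  "motion": "-0.9 0 0.01 0 0;-0.9 0 0.02 0 0;-0.9 0 0.025 0 0;-0.9 0 0.025 0 0"
}}

```text
time: 24.68
position: [0.5591, 0.011, 0.0277]
tool_rot: [0.701, 0.713, -0.003, -0.003]
ft_force: [-6.6, -0.9, 3.8]
grip_width: 0.016
grip_force: 15.0
```

>>> {"fn": "move_arm", "kwargs": {
  "motion": "-0.9 0 0 0 0;1 0 0 0 0;1 0 0 0 0;1 0 0 0 0;1 0 0 0 0;1 0 0 -0.2 0;1 0 0 -0.4 0;1 0.2 -0.1 -0.6 0;1 0.4 -0.2 -0.8 0;1 0.6 -0.2 -0.8 0;1 0.8 -0.2 -0.8 0;1 1 -0.25 -0.8 0"
}}

```text
time: 25.68
position: [0.5171, 0.1877, 0.1892]
tool_rot: [0.702, 0.713, 0.003, 0.002]
ft_force: [0.6, 0.7, -0.3]
grip_width: 0.0811
grip_force: 0.0
```

>>> {"fn": "move_arm", "kwargs": {
  "motion": "1 0.2 -0.03 0 0;1 0.4 -0.05 0 0;1 0.6 -0.07 0 0;1 0.8 -0.09 0 0;1 0.85 -0.09 0 0;1 0.85 -0.09 0 0;1 0.85 -0.09 0 0"
}}

```text
time: 26.27
position: [0.494, 0.3556, 0.1863]
tool_rot: [0.7, 0.714, -0.0, 0.0]
ft_force: [-0.3, -0.1, -0.7]
grip_width: 0.0872
grip_force: 0.0
```

```bash
python3 - <<'E'
from dock import *
print(tool()[0],tool()[2]['q'].round(2))
p,d,m=snap('wrist','w7.png'); np.savez('w7.npz',p=p,d=d,m=np.array([m],object))
p,d,ms=snap('scene'); q=todock(cloud(ms,d).reshape(-1,3))
k=(q[:,2]>.06)&(q[:,2]<.09)&(abs(q[:,0])<.02)&(q[:,1]>.02)&(q[:,1]<.17); print('grip',np.percentile(q[k],[2,50,98],axis=0).round(4).tolist(),k.sum())
C=cloud(m,z:=np.load('w7.npz',allow_pickle=True)['d'])
Z=C[...,2]; kk=((Z>.006)&(Z<.03)).astype(np.uint8)
n,l,s,c=cv2.connectedComponentsWithStats(kk)
for i in range(1,n):
    if s[i,4]>100: Q=C[l==i]; print(c[i].round(),s[i,4],np.percentile(Q,[1,99],axis=0).round(4).tolist())
E
```

```text
[0.49397226 0.35563443 0.18634969] [ 0.44  0.51  1.48 -0.    1.14  0.42]
grip [[-0.0079, 0.0313, 0.0613], [0.0025, 0.0349, 0.0759], [0.0112, 0.0473, 0.082]] 93
[29. 95.] 3147 [[0.2586, 0.3322, 0.0063], [0.2611, 0.5056, 0.0298]]
[402.   8.] 3013 [[0.5315, 0.4937, 0.0067], [0.6886, 0.5144, 0.0152]]
[269.  77.] 1417 [[0.4681, 0.413, 0.012], [0.498, 0.4872, 0.0232]]
[405. 146.] 1207 [[0.6106, 0.3113, 0.0063], [0.6139, 0.4479, 0.0299]]
[491. 163.] 2709 [[0.6281, 0.3126, 0.0063], [0.7116, 0.4477, 0.0298]]
[253. 236.] 1154 [[0.4264, 0.2659, 0.007], [0.4948, 0.3104, 0.0227]]
[112. 260.] 913 [[0.3045, 0.2341, 0.007], [0.3319, 0.2988, 0.0226]]
[352. 334.] 2016 [[0.5377, 0.1443, 0.0062], [0.6277, 0.1851, 0.0295]]
[221. 335.] 1108 [[0.385, 0.16, 0.0065], [0.461, 0.1799, 0.0228]]
```

View pics/w7.png

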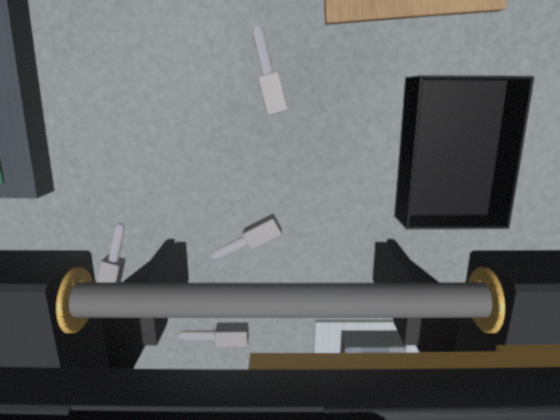

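The view shows pin D with its head at (272,93) and tip at (257,28). It was nudged about 5 cm to +y but is still farthest left. The decoys at (263,233), (110,270) and (232,337) have not moved, and the gate is shut (grip at dock y≈0.040).

```bash
cat >> dock.py <<'E'
def pinpose(m,d,near,ztop=.02):
    C=cloud(m,d); Z=C[...,2]
    k=((Z>.006)&(Z<.03)&(np.hypot(C[...,0]-near[0],C[...,1]-near[1])<.06)).astype(np.uint8)
    n,l,s,c=cv2.connectedComponentsWithStats(k); i=1+np.argmax(s[1:,4]); M=(l==i).astype(np.uint8)
    H=cv2.morphologyEx(M,cv2.MORPH_OPEN,np.ones((13,13),np.uint8))
    S=cv2.morphologyEx(M&~cv2.dilate(H,np.ones((7,7),np.uint8)),cv2.MORPH_OPEN,np.ones((3,3),np.uint8))
    def rect(B,z):
        cn=max(cv2.findContours(B,cv2.RETR_EXTERNAL,cv2.CHAIN_APPROX_NONE)[0],key=len).reshape(-1,2)
        return cv2.minAreaRect((onplane(m,cn,z)[:,:2]*1000).astype(np.float32))
    h=rect(H,ztop); s=rect(S,.012)
    hc=np.array(h[0])/1000; sc=np.array(s[0])/1000
    ax=np.degrees(np.arctan2(*(sc-hc)[::-1]))
    print('head',hc.round(4),np.round(h[1],1),round(h[2],1),'shank',sc.round(4),np.round(s[1],1),round(s[2],1),'axis',ax.round(1),'ztop',np.percentile(C[H>0][:,2],50).round(4))
    return hc,ax
E
python3 - <<'E'
from dock import *
z=np.load('w7.npz',allow_pickle=True); hc,ax=pinpose(z['m'][0],z['d'],(.485,.44))
plan([hc[0],hc[1],.12],ax-90)
E
```

```text
head [0.4831 0.4381] [18.2 16.6] 1.1 shank [0.4749 0.4692] [ 9.9 41.7] 15.5 axis 104.7 ztop 0.0215
shift [ 0.421 -0.049  0.331] turn -0.0767 yaw 0.91 q6 0.42 pos [0.4943 0.3541 0.1864]
```

>>> {"fn": "move_arm", "kwargs": {
  "motion": "1 0.1 -0.045 0.1 -0.04;1 0.2 -0.045 0.2 -0.08;1 0.3 -0.045 0.3 -0.08;1 0.39 -0.045 0.33 -0.08;1 0.39 -0.045 0.33 -0.08;1 0.39 -0.045 0.33 -0.08;1 0.39 -0.045 0.33 -0.08"
}}

```text
time: 26.95
position: [0.4845, 0.4318, 0.121]
tool_rot: [0.607, 0.795, -0.0, 0.0]
ft_force: [-0.2, 0.4, 0.4]
grip_width: 0.087
grip_force: 0.0
```

```bash
sed -i 's/np.ones((13,13)/cv2.getStructuringElement(cv2.MORPH_ELLIPSE,(13,13)/; s/(13,13),np.uint8))/(13,13)))/' dock.py; python3 - <<'E'
from dock import *
p,d,m=snap('wrist','w8.png'); hc,ax=pinpose(m,d,(.483,.445))
p,d,ms=snap('side'); 
plan([hc[0],hc[1],.07],ax-90)
plan([hc[0],hc[1],-.018],ax-90)
E
cp pics/w8.png pics/w8b.png
```

```text
Traceback (most recent call last):
  File "dock.py", line 30, in pinpose
    h=rect(H,ztop); s=rect(S,.012)
                      ~~~~^^^^^^^^
  File "dock.py", line 28, in rect
    cn=max(cv2.findContours(B,cv2.RETR_EXTERNAL,cv2.CHAIN_APPROX_NONE)[0],key=len).reshape(-1,2)
       ~~~^^^^^^^^^^^^^^^^^^^^^^^^^^^^^^^^^^^^^^^^^^^^^^^^^^^^^^^^^^^^^^^^^^^^^^^^
ValueError: max() iterable argument is empty
```

View pics/w8.png

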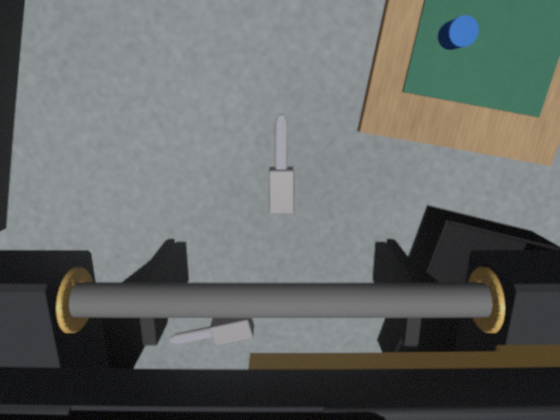

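The view shows pin D aligned with the tool: head top face from about (270,170) to (294,213), tip at (281,117).

```bash
python3 - <<'E'
from dock import *
m=robot.camera_model('wrist'); g=cv2.imread('pics/w8.png',0)
print(g[160:220,282].tolist()); print(g[195,262:302].tolist()); print(g[140,268:296].tolist())
H=onplane(m,[(282,171),(282,213.5),(270,190),(294,190)],.02); T=onplane(m,[(281.3,116.5),(281,140)],.01)
print(H.round(4).tolist(),T.round(4).tolist())
hc=H[:2,:2].mean(0); ax=np.degrees(np.arctan2(*(T[0,:2]-hc)[::-1])); print(hc,ax,np.linalg.norm(H[0]-H[1]),np.linalg.norm(H[2]-H[3]))
plan([hc[0],hc[1],.03],ax-90); plan([hc[0],hc[1],-.018],ax-90)
E
```

```text
[161, 162, 161, 161, 162, 162, 161, 162, 155, 132, 118, 138, 159, 166, 166, 168, 166, 166, 167, 166, 167, 167, 165, 164, 165, 166, 166, 166, 166, 166, 165, 165, 165, 166, 164, 164, 164, 165, 163, 164, 163, 164, 163, 164, 163, 163, 163, 163, 162, 162, 161, 161, 156, 145, 137, 136, 138, 137, 139, 139]
[142, 142, 142, 139, 137, 134, 131, 133, 151, 163, 164, 164, 163, 164, 164, 165, 164, 164, 165, 166, 164, 164, 166, 164, 165, 163, 164, 165, 163, 164, 156, 136, 129, 136, 141, 141, 139, 138, 138, 139]
[138, 139, 141, 141, 142, 141, 134, 137, 150, 160, 162, 164, 162, 162, 162, 161, 160, 156, 146, 134, 137, 141, 140, 140, 140, 140, 139, 139]
[[0.4818, 0.4479, 0.02], [0.4911, 0.4139, 0.02], [0.4766, 0.4304, 0.02], [0.4951, 0.4355, 0.02]] [[0.4703, 0.4878, 0.01], [0.4749, 0.47, 0.01]]
[0.48642087 0.43089126] 105.83939621951946 0.03522392559673375 0.01920320695275501
shift [-0.007  0.007  0.457] turn -0.0031 yaw 15.28 q6 0.29 pos [0.4846 0.4319 0.1214]
shift [-0.007  0.007  0.697] turn -0.0031 yaw 15.28 q6 0.29 pos [0.4846 0.4319 0.1214]
```

>>> {"fn": "move_arm", "kwargs": {
  "motion": "1 -0.007 0.007 0.2 -0.002;1 -0.007 0.007 0.4 -0.002;1 -0.007 0.007 0.55 -0.002;1 -0.007 0.007 0.63 -0.002;1 -0.007 0.007 0.67 -0.002;1 -0.007 0.007 0.687 -0.002;1 -0.007 0.007 0.687 -0.002;-0.9 -0.007 0.007 0.687 -0.002;-0.9 -0.007 0.007 0.687 -0.002;-0.9 -0.007 0.007 0.687 -0.002;-0.9 -0.007 0.007 0.687 -0.002;-0.9 -0.007 0.007 0.687 -0.002",
  "newtons": 20
}}

```text
time: 28.0
position: [0.4857, 0.4329, -0.0161]
tool_rot: [0.604, 0.797, 0.001, 0.0]
ft_force: [0.3, -0.7, 0.5]
grip_width: 0.0616
grip_force: 0.0
```

>>> {"fn": "move_arm", "kwargs": {
  "motion": "-0.9 0 0 0 0;-0.9 0 0 0 0;-0.9 0 0 0 0;-0.9 0 0 0 0;-0.9 0 0 0 0;-0.9 0 0 0 0;-0.9 0 0 0 0;-0.9 0 0 0 0"
}}

```text
time: 28.67
position: [0.4854, 0.4325, -0.017]
tool_rot: [0.604, 0.797, -0.0, -0.0]
ft_force: [0.1, 0.2, -0.0]
grip_width: 0.0195
grip_force: 20.0
```

>>> {"fn": "move_arm", "kwargs": {
  "motion": "-0.9 0 0 -0.1 0;-0.9 0 0 -0.25 0;-0.9 0 0 -0.4 0;-0.9 0 0 -0.55 0;-0.9 0 0 -0.65 0.02;-0.9 -0.1 0 -0.65 0.04;-0.9 -0.25 0 -0.65 0.06;-0.9 -0.4 0 -0.65 0.08;-0.9 -0.55 0 -0.65 0.08;-0.9 -0.7 0 -0.65 0.08;-0.9 -0.7 0 -0.65 0.08"
}}

```text
time: 29.58
position: [0.5247, 0.2929, 0.113]
tool_rot: [0.7, 0.714, -0.001, 0.001]
ft_force: [-0.8, -0.4, -1.0]
grip_width: 0.0198
grip_force: 20.0
```

```bash
python3 - <<'E'
from dock import *
o=tool()[2]; print(o['grip_width'],o['grip_force'])
plan(w(-.1,-.05,.113),1.0)
E
```

```text
0.019847041320462826 19.998681843280792
shift [-1.928  0.602  0.005] turn 0.0006 yaw 1.11 q6 0.31 pos [0.5247 0.2929 0.113 ]
```

>>> {"fn": "move_arm", "kwargs": {
  "motion": "-0.9 -0.15 0.05 0 0;-0.9 -0.3 0.1 0 0;-0.9 -0.45 0.15 0 0;-0.9 -0.6 0.2 0 0;-0.9 -0.75 0.25 0 0;-0.9 -0.9 0.28 0 0;-0.9 -0.96 0.3 0 0;-0.9 -0.96 0.3 0 0"
}}

```text
time: 30.25
position: [0.5892, 0.1048, 0.1131]
tool_rot: [0.7, 0.714, 0.0, 0.001]
ft_force: [1.2, 0.5, -1.0]
grip_width: 0.0203
grip_force: 20.0
```

>>> {"fn": "move_arm", "kwargs": {
  "motion": "-0.9 -0.15 0.05 0 0;-0.9 -0.3 0.1 0 0;-0.9 -0.45 0.15 0 0;-0.9 -0.6 0.2 0 0;-0.9 -0.75 0.25 0 0;-0.9 -0.9 0.28 0 0;-0.9 -0.96 0.3 0 0;-0.9 -0.96 0.3 0 0"
}}

```text
time: 30.92
position: [0.6535, -0.0846, 0.113]
tool_rot: [0.7, 0.715, 0.0, 0.001]
ft_force: [0.6, -0.2, -0.5]
grip_width: 0.0196
grip_force: 20.0
```

```bash
python3 - <<'E'
from dock import *
o=tool()[2]; print(o['grip_width'],o['grip_force'],todock(tool()[0]))
plan(w(-.1,-.05,.005),1.0)
E
```

```text
0.01955197161957436 19.99936133623123 [[-0.09428355 -0.05118189  0.11302097]]
shift [-0.028 -0.007  0.54 ] turn 0.0012 yaw 1.21 q6 -0.32 pos [ 0.6535 -0.0846  0.113 ]
```

>>> {"fn": "move_arm", "kwargs": {
  "motion": "-0.9 -0.028 -0.005 0.15 0;-0.9 -0.028 -0.005 0.3 0;-0.9 -0.028 -0.005 0.42 0;-0.9 -0.028 -0.005 0.5 0;-0.9 -0.028 -0.005 0.54 0;-0.9 -0.028 -0.005 0.54 0;-0.9 -0.028 -0.005 0.54 0"
}}

```text
time: 31.5
position: [0.6514, -0.0871, 0.0053]
tool_rot: [0.698, 0.716, 0.0, -0.0]
ft_force: [0.5, -0.4, -1.1]
grip_width: 0.0196
grip_force: 20.0
```

```bash
python3 - <<'E'
from dock import *
print(todock(tool()[0]))
p,d,m=snap('wrist'); np.savez('w9.npz',p=p,d=d,m=np.array([m],object))
u=proj(m,[w(-.05,-.05,.032),w(-.018,-.05,.032)]); print('exp tip region',u.round(1).tolist())
q,d2,m2=snap('scene'); u2=proj(m2,[w(-.042,-.05,.032),w(-.018,-.05,.032)]); print(u2.round(1).tolist()); np.savez('s9.npz',p=q,d=d2,m=np.array([m2],object))
x,y=u[1].astype(int); a=cv2.resize(p[max(0,y-80):y+120,x-100:x+100],(500,500),interpolation=cv2.INTER_CUBIC)
x2,y2=u2[0].astype(int); b=cv2.resize(q[y2-37:y2+38,x2-22:x2+23],(300,500),interpolation=cv2.INTER_CUBIC)
print('origins',(x-100,max(0,y-80)),(x2-22,y2-37)); cv2.imwrite('pics/c9.png',np.hstack([a,b])[:,:,::-1])
E
```

```text
[[-0.09674723 -0.04904156  0.00529709]]
exp tip region [[283.8, 160.8], [284.6, 85.3]]
[[247.4, 238.2], [257.3, 240.4]]
origins (np.int64(184), np.int64(5)) (np.int64(225), np.int64(201))
```

View pics/c9.png

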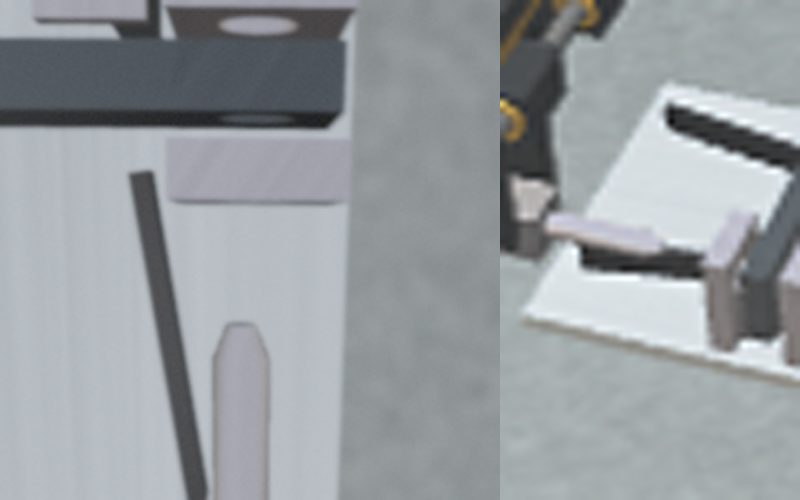

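The wrist crop shows the pin tip at about (280,134). The fork's first plate spans columns 251–323 at row 85, and the lug and second-plate holes sit at column ~287, so the pin needs a small shift toward dock −y. The scene crop shows the pin level.

```bash
python3 - <<'E'
from dock import *
z=np.load('w9.npz',allow_pickle=True); m=z['m'][0]; g=cv2.cvtColor(z['p'],cv2.COLOR_RGB2GRAY)
px=lambda x,y:(184+(x+.5)/2.5-.5,5+(y+.5)/2.5-.5)
print('pin tip',todock(onplane(m,[px(241,323)],.032)).round(4),'shank',todock(onplane(m,[px(241.5,490),px(213,450),px(270,450)],.032)).round(4).tolist())
print('fork near edge',todock(onplane(m,[px(168,198),px(348,200)],.046)).round(4).tolist())
C=todock(cloud(m,z['d']).reshape(-1,3)).reshape(*g.shape,3)
print('fork top z',np.median(C[62:80,260:315,2]),'shank z',np.median(C[150:195,278:284,2]),C[150:195,278:284,2].std())
k=(abs(C[...,2]-.046)<.004)&(C[...,0]<-.005)&(C[...,0]>-.025)&(C[...,1]<-.02)&(C[...,1]>-.08)
print('fork1',np.percentile(C[k],[1,99],axis=0).round(4).tolist())
# scene: shank z
s=np.load('s9.npz',allow_pickle=True); C=todock(cloud(s['m'][0],s['d']).reshape(-1,3)); k=(C[:,0]>-.07)&(C[:,0]<-.045)&(abs(C[:,1]+.05)<.012)&(C[:,2]>.02); print('scene shank',np.percentile(C[k],[2,50,98],axis=0).round(4).tolist())
k=(C[:,0]>-.018)&(C[:,0]<-.009)&(abs(C[:,1]+.05)<.02)&(C[:,2]>.03);print('scene fork',np.percentile(C[k],[2,50,98],axis=0).round(4).tolist())
plan(w(-.0967,-.0505,.0053),1)
E
```

```text
pin tip [[-0.0382 -0.0483  0.032 ]] shank [[-0.0683, -0.0486, 0.032], [-0.0609, -0.0434, 0.032], [-0.0608, -0.0537, 0.032]]
fork near edge [[-0.0178, -0.0369, 0.046], [-0.0179, -0.0646, 0.046]]
fork top z 0.047333169751587426 shank z 0.03842701538513016 0.009688638226025895
fork1 [[-0.0179, -0.064, 0.0452], [-0.0091, -0.0368, 0.0489]]
scene shank [[-0.069, -0.0615, 0.0348], [-0.0627, -0.0527, 0.2403], [-0.0458, -0.0389, 0.4114]]
scene fork [[-0.0169, -0.0656, 0.0309], [-0.0129, -0.0577, 0.0454], [-0.0094, -0.0381, 0.0482]]
shift [0.006 0.001 0.007] turn 0.0022 yaw 1.39 q6 -0.33 pos [ 0.6526 -0.0883  0.0066]
```

```bash
cat > meas.py <<'E'
from dock import *
print(todock(tool()[0]).round(4),tool()[2]['q'].round(4))
p,d,m=snap('wrist'); g=cv2.cvtColor(p,cv2.COLOR_RGB2GRAY)
C=todock(cloud(m,d).reshape(-1,3)).reshape(*g.shape,3)
k=(abs(C[...,2]-.0473)<.003)&(C[...,0]<-.008)&(C[...,0]>-.022)&(C[...,1]<-.02)&(C[...,1]>-.08)
v=np.where(k); f=[]
for r in np.unique(v[0]):
    c=v[1][v[0]==r]
    if len(c)>50: f.append(todock(onplane(m,[(c.min()-.5,r),(c.max()+.5,r)],.046)))
f=np.array(f); print('fork centre y',np.median(f[:,:,1].mean(1)).round(4),'near x',f[:,:,0].min().round(4),'width',np.median(f[:,0,1]-f[:,1,1]).round(4))
k=(C[...,2]>.025)&(C[...,2]<.045)&(C[...,0]<-.02)&(C[...,1]<-.03)&(C[...,1]>-.07)&(C[...,0]>-.08)
v=np.where(k); f=[]
for r in np.unique(v[0]):
    c=v[1][v[0]==r]
    if len(c)>8: f.append(todock(onplane(m,[(c.min()-.5,r),(c.max()+.5,r)],.032)).mean(0))
f=np.array(f); b=np.polyfit(f[:,0],f[:,1],1); print('tip x',f[:,0].max().round(4),'slope',b[0].round(4),'y at tip',np.polyval(b,f[:,0].max()).round(4),len(f),'top z',np.median(C[k][:,2]).round(4))
E
python3 meas.py
```

```text
[[-0.098  -0.0502  0.0066]] [-3.0390e-01  8.0540e-01  1.4708e+00  3.0000e-04  8.6290e-01 -3.2840e-01]
fork centre y -0.0503 near x -0.0179 width 0.028
tip x -0.0396 slope 0.0125 y at tip -0.0494 94 top z 0.0388
```

>>> {"fn": "move_arm", "kwargs": {
  "motion": "-0.9 0 0.003 0.004 0.004;-0.9 0 0.003 0.004 0.004;-0.9 0.03 0.003 0.004 0.004;-0.9 0.06 0.003 0.004 0.004;-0.9 0.09 0.003 0.004 0.004;-0.9 0.11 0.003 0.004 0.004;-0.9 0.13 0.003 0.004 0.004;-0.9 0.14 0.003 0.004 0.004;-0.9 0.15 0.003 0.004 0.004;-0.9 0.15 0.003 0.004 0.004"
}}

```text
time: 32.48
position: [0.6513, -0.0584, 0.0042]
tool_rot: [0.703, 0.711, -0.0, -0.0]
ft_force: [-0.4, 0.2, -0.4]
grip_width: 0.0198
grip_force: 20.0
```

```bash
python3 meas.py; python3 -c "
from dock import *
o=tool()[2];print(o['ft_force'],o['grip_width'],o['grip_force'])"
```

```text
[[-0.0681 -0.0494  0.0042]] [-2.6010e-01  8.0530e-01  1.4818e+00  1.0000e-04  8.5470e-01 -2.7150e-01]
fork centre y -0.0506 near x -0.0176 width 0.0282
tip x -0.0208 slope -0.0032 y at tip -0.0495 123 top z 0.0415
[-0.79803361  0.15901995 -0.30895714] 0.019504709149372076 19.99953657388687
```

>>> {"fn": "move_arm", "kwargs": {
  "motion": "-0.9 0.01 0.004 -0.001 0;-0.9 0.03 0.004 -0.001 0;-0.9 0.05 0.004 -0.001 0;-0.9 0.07 0.004 -0.001 0;-0.9 0.09 0.004 -0.001 0;-0.9 0.11 0.004 -0.001 0;-0.9 0.13 0.004 -0.001 0;-0.9 0.145 0.004 -0.001 0;-0.9 0.16 0.004 -0.001 0;-0.9 0.16 0.004 -0.001 0"
}}

```text
time: 33.37
position: [0.6517, -0.0261, 0.0045]
tool_rot: [0.703, 0.711, -0.0, -0.0]
ft_force: [-0.1, 0.3, -1.8]
grip_width: 0.0196
grip_force: 20.0
```

```bash
python3 -c "
from dock import *
o=tool()[2];print(o['ft_force'],o['grip_width'],o['grip_force'],todock(tool()[0]))
p,d,m=snap('wrist'); cv2.imwrite('pics/c10.png',cv2.resize(p[0:300,180:400],(550,600))[0:600,:,::-1])"
```

```text
[-0.0811368   0.2728121  -1.78370266] 0.019582410270482478 19.999592900276184 [[-0.03581335 -0.0503822   0.00448915]]
```

View pics/c10.png

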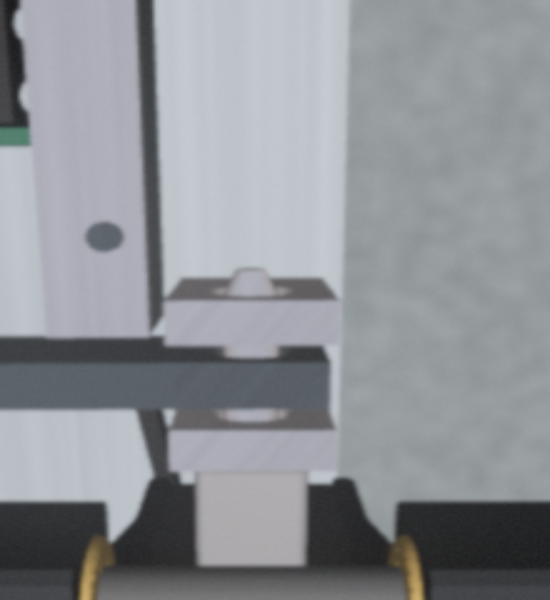

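The crop shows the shank through both fork plates and the lug, the tip emerging at (250,275), and the head almost against the fork. I push gently the last few millimetres.

>>> {"fn": "move_arm", "kwargs": {
  "motion": "-0.9 0.008 0 0 0;-0.9 0.015 0 0 0;-0.9 0.02 0 0 0;-0.9 0.025 0 0 0;-0.9 0.025 0 0 0"
}}

```text
time: 33.83
position: [0.652, -0.0249, 0.0046]
tool_rot: [0.703, 0.711, -0.001, 0.002]
ft_force: [-1.3, -8.5, -1.9]
grip_width: 0.0199
grip_force: 20.0
```

```bash
python3 -c "
from dock import *
o=tool()[2];print(o['ft_force'],o['grip_width'],o['grip_force'],todock(tool()[0]))"
```

```text
[-1.26703153 -8.50268591 -1.85383114] 0.01988445389402663 20.00095635652542 [[-0.03457027 -0.05066903  0.00458633]]
```

>>> {"fn": "move_arm", "kwargs": {
  "motion": "-0.9 -0.012 0 0 0;-0.9 -0.014 0 0 0;1 -0.014 0 0 0;1 -0.014 0 0 0;1 -0.014 0 0 0;1 -0.014 0 0 0;1 -0.014 0 0 0;1 -0.014 0 -0.1 0;1 -0.014 0 -0.3 0;1 -0.2 0 -0.5 0;1 -0.35 0 -0.7 0;1 -0.35 0 -0.7 0"
}}

```text
time: 34.83
position: [0.655, -0.0949, 0.1492]
tool_rot: [0.703, 0.711, 0.001, 0.004]
ft_force: [1.8, -0.1, 1.4]
grip_width: 0.0781
grip_force: 0.0
```

```bash
python3 - <<'E'
from dock import *
p,d,m=snap('wrist'); C=todock(cloud(m,d).reshape(-1,3)); 
k=(C[:,2]>.034)&(C[:,2]<.044)&(abs(C[:,1]+.05)<.02)&(C[:,0]<-.0195)&(C[:,0]>-.09); print('head top',np.percentile(C[k],[1,50,99],axis=0).round(4).tolist(),k.sum())
k=(C[:,2]>.024)&(C[:,2]<.044)&(abs(C[:,1]+.05)<.012)&(C[:,0]>.0185)&(C[:,0]<.04); print('tip',np.percentile(C[k],[1,50,99],axis=0).round(4).tolist() if k.any() else None,k.sum())
u=proj(m,[w(-.02,-.03,.04)])[0].astype(int); a=cv2.resize(p[max(0,u[1]-110):u[1]+110,u[0]-100:u[0]+100],(500,550))
q,d,ms=snap('scene'); C=todock(cloud(ms,d).reshape(-1,3))
for lo,hi in((.02,.1),(.1,.17)):
    k=(C[:,2]>.06)&(C[:,2]<.085)&(abs(C[:,1])<.03)&(C[:,0]>lo)&(C[:,0]<hi); print('bay',np.percentile(C[k],[2,50,98],axis=0).round(4).tolist())
k=(C[:,2]>.06)&(C[:,2]<.09)&(abs(C[:,0])<.02)&(C[:,1]>.02)&(C[:,1]<.17); print('grip',np.percentile(C[k],[2,98],axis=0).round(4).tolist())
b=cv2.resize(q[190:275,225:270],(290,550)); cv2.imwrite('pics/c11.png',np.hstack([a,b])[:,:,::-1]); print(tool()[2]['grip_width'])
E
```

```text
head top [[-0.0554, -0.0605, 0.0371], [-0.037, -0.051, 0.0397], [-0.02, -0.0412, 0.0423]] 1224
tip [[0.0203, -0.0532, 0.0358], [0.0211, -0.0506, 0.0377], [0.0221, -0.048, 0.0389]] 24
bay [[0.0596, -0.0091, 0.0606], [0.0741, -0.0057, 0.075], [0.0881, 0.0069, 0.0801]]
bay [[0.1143, -0.0093, 0.0615], [0.1285, -0.006, 0.0761], [0.143, 0.0064, 0.0806]]
grip [[-0.0074, 0.0318, 0.0606], [0.0114, 0.0484, 0.0819]]
0.08351154775338361
```

View pics/c11.png

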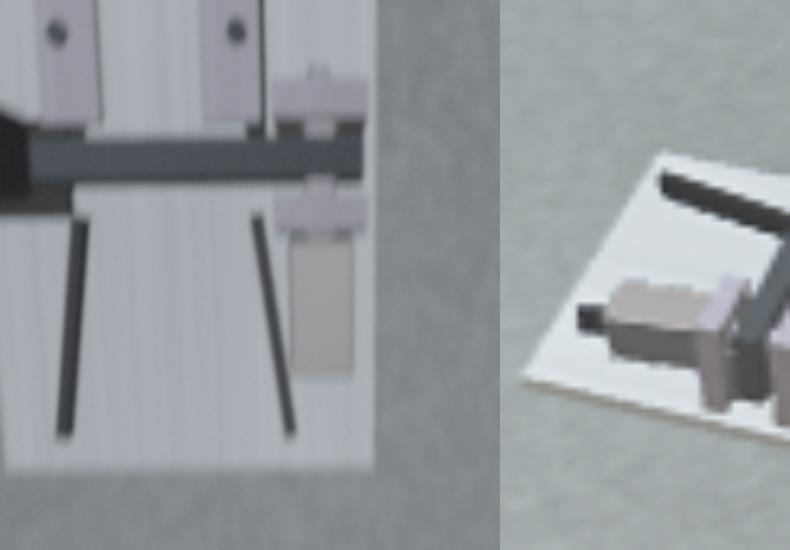

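The crop shows the head flush with the fork, the tip out beyond the second plate at (318,70), and the gate bar fully across. A quick check of the pin's tilt and height before handing in.

```bash
python3 - <<'E'
from dock import *
p,d,m=snap('wrist'); C=todock(cloud(m,d).reshape(-1,3))
k=(C[:,2]>.033)&(C[:,2]<.045)&(abs(C[:,1]+.05)<.007)&(C[:,0]<-.021)&(C[:,0]>-.053)
b=np.polyfit(C[k,0],C[k,2],1); print('slope',b[0],'top z at face',np.polyval(b,-.018))
f=(abs(C[:,0]+.0135)<.002)&(abs(C[:,1]+.05)<.01)&(C[:,2]>.04); print('fork top',np.median(C[f,2])); 
k=(C[:,2]>.033)&(abs(C[:,1]+.05)<.02)&(C[:,2]<.045)&(C[:,0]<-.021); 
for lo in(-.05,-.03): q=C[k&(abs(C[:,0]-lo)<.004)]; print(lo,np.percentile(q[:,1],[2,98]))
k=k&(abs(C[:,1]+.05)<.006); print('back x',np.percentile(C[k,0],[0,1]))
E
```

```text
slope 0.09381843021082656 top z at face 0.04162075624980489
fork top 0.04753198633521555
-0.05 [-0.06086393 -0.04122848]
-0.03 [-0.06090047 -0.04099814]
back x [-0.05609104 -0.05581247]
```

```bash
python3 - <<'E'
from dock import *
plan(w(-.09,-.0505,.004),1)
E
```

```text
shift [ 0.064 -0.007  0.712] turn -0.0027 yaw 0.51 q6 -0.32 pos [ 0.6537 -0.0931  0.1464]
```

>>> {"fn": "move_arm", "kwargs": {
  "motion": "-1 0 -0.007 0.1 -0.003;-1 0 -0.007 0.1 -0.003;-1 0 -0.007 0.1 -0.003;-1 0 -0.007 0.2 -0.003;-1 0 -0.007 0.2 -0.003;-1 0 -0.007 0.3 -0.003;-1 0 -0.007 0.3 -0.003;-1 0 -0.007 0.4 -0.003;-1 0 -0.007 0.5 -0.003;-1 0 -0.007 0.6 -0.003;-1 0 -0.007 0.7 -0.003;-1 0.06 -0.007 0.71 -0.003",
  "newtons": 5
}}

```text
time: 35.98
position: [0.6487, -0.0806, -0.0004]
tool_rot: [0.701, 0.714, -0.002, -0.002]
ft_force: [-0.5, -0.1, -0.6]
grip_width: 0.0148
grip_force: 0.0
```

>>> {"fn": "move_arm", "kwargs": {
  "motion": "-1 0.03 0 0 0;-1 0.06 0 0 0;-1 0.085 0 0 0;-1 0.1 0 0 0;-1 0.11 0 0 0;-1 0.115 0 0 0;-1 0.115 0 0 0"
}}

```text
time: 36.57
position: [0.6512, -0.0573, 0.0034]
tool_rot: [0.7, 0.714, 0.0, 0.001]
ft_force: [0.0, -1.1, 1.1]
grip_width: 0.0003
grip_force: 0.3
```

```bash
python3 -c "
from dock import *
o=tool()[2];print(o['ft_force'],o['grip_width'],todock(tool()[0]))"
```

```text
[ 0.02527588 -1.1407612   1.0920564 ] 0.000314579763005978 [[-0.06693971 -0.04937143  0.00335966]]
```

Nearly in contact, at x=-0.0669. I press gently in small steps.

>>> {"fn": "move_arm", "kwargs": {
  "motion": "-1 0.005 0 0 0;-1 0.01 0 0 0;-1 0.015 0 0 0;-1 0.018 0 0 0;-1 0.018 0 0 0"
}}

```text
time: 36.98
position: [0.6516, -0.0568, 0.0034]
tool_rot: [0.7, 0.715, -0.001, 0.002]
ft_force: [-0.6, -8.4, 2.9]
grip_width: 0.0008
grip_force: 4.2
```

>>> {"fn": "move_arm", "kwargs": {
  "motion": "-1 -0.05 0 0 0;-1 -0.12 0 0 0;-1 -0.15 0 -0.05 0;-1 -0.2 0 -0.2 0;-1 -0.2 0 -0.4 0;-1 -0.2 0 -0.6 0;-1 -0.2 0 -0.7 0;-1 -0.2 0 -0.7 0;-1 -0.2 0 -0.7 0"
}}

```text
time: 37.73
position: [0.6521, -0.0939, 0.1446]
tool_rot: [0.7, 0.714, 0.001, 0.001]
ft_force: [0.6, -0.1, 0.1]
grip_width: 0.0006
grip_force: 0.0
```

```bash
python3 - <<'E'
from dock import *
p,d,m=snap('wrist'); C=todock(cloud(m,d).reshape(-1,3))
k=(C[:,2]>.033)&(C[:,2]<.045)&(abs(C[:,1]+.05)<.007)&(C[:,0]<-.021)&(C[:,0]>-.053)
b=np.polyfit(C[k,0],C[k,2],1); print('slope',b[0],'top z at face',np.polyval(b,-.018))
k=(C[:,2]>.033)&(abs(C[:,1]+.05)<.006)&(C[:,2]<.045)&(C[:,0]<-.021)&(C[:,0]>-.08); print('back x',np.percentile(C[k,0],[0,1]))
k=(C[:,2]>.024)&(C[:,2]<.044)&(abs(C[:,1]+.05)<.012)&(C[:,0]>.0185)&(C[:,0]<.04); print('tip',C[k,0].max() if k.any() else None)
q,d,ms=snap('scene'); C=todock(cloud(ms,d).reshape(-1,3))
k=(C[:,2]>.06)&(C[:,2]<.09)&(abs(C[:,0])<.02)&(C[:,1]>.02)&(C[:,1]<.17); print('grip',np.percentile(C[k],[2,98],axis=0).round(4).tolist())
print(tool()[0],robot.get_obs()['time']); print(robot.hand_in())
E
```

```text
slope 0.10329159845445016 top z at face 0.04183312448415888
back x [-0.05537063 -0.05524321]
tip 0.021892873409945685
grip [[-0.0075, 0.0315, 0.0611], [0.0113, 0.0472, 0.0823]]
[ 0.64991322 -0.09309976  0.14134479] 37.8333
the job is handed in; nothing more can be done
None
```

The job is handed in at 37.8 s with no verdict shown: both modules present stand in the bay, the gate is shut, the pin is seated with its head against the fork, and everything is released.

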